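# Build up a sine bar on its gauge blocks and level a taper wedge

### The job

Set up the sine bar so that the bronze wedge can be checked. On the middle of the base's raised pad stack the three square gauge blocks, bright steel at the bottom, dark grey carbide on it, white ceramic wear block on top; then lay the sine bar in line with the base, the roller at its end-stop end in the V seat and the other roller on the white block. Last, set the wedge lengthwise on the bar with its thick end close to the end stop, so that its top face comes out level, and leave the ring gauge and the plug gauge alone.

Things in the scene. Friction and masses are not known exactly. Their poses are not given: they have to be found in the camera images.
- sine_base: Fixed grey plate 154 x 64 x 15 mm with a bright raised pad (40 x 44, top at z = 18) and a V seat. Origin: on the granite under the pad's centre; z up, x lengthwise from V seat to pad, plate from x = -124 to 30. V seat: two 45-degree rails across the plate, 44 long, tops at z = 23.5; a roller (18 mm diameter) in the V has its axis along y at x = -95.4, z = 27, its underside level with the pad.
- steel_block: Loose square gauge block, bright steel, 24 x 24 x 16 mm high, small hole in the middle of its top. Origin: centre of its underside, z up.
- carbide_block: Loose square gauge block, dark grey carbide, 24 x 24 x 8 mm high, small hole in the middle. Origin: centre of its underside, z up.
- ceramic_block: Loose square wear block, white ceramic, 24 x 24 x 6 mm high, small hole in the middle. Origin: centre of its underside, z up.
- sine_bar: Loose steel bar on two smooth rollers (18 mm diameter, 28 long), 0.45 kg. Origin: mid axis of the roller at the end-stop end, 9 mm up as it lies; x along the bar to the other roller's axis at x = 100, y along the rollers, z up. Body 28 wide, x = -11 to 111, z = 2 to 20 (top face). Dark end stop: x = -16 to -11, up to z = 30. On the V and 30 mm of blocks it rises along x by 17.46 degrees.
- wedge: Loose bronze (yellow) wedge, 0.27 kg, 56 long (x) x 34 wide (y), 25.6 mm high at its thick end (x = -28) and 8 mm at its thin end (x = +28). Origin: centre of its flat underside, z up, x from the thick to the thin end. Flat sides to grasp across y. Its top slopes by 17.46 degrees.
- wedge_top (a point): Point in the middle of the wedge's sloping top face, 16.8 mm above the middle of its underside; its z axis is square to that face, its x axis runs down the face to the thin end.
- ring_gauge: Bystander: bright steel ring 50 mm in diameter, 18 mm high, lying flat. Origin: centre of its underside.
- plug_gauge: Bystander: steel double-ended plug gauge with a red band, 105 long (y) x 18 x 18 mm, lying on the granite. Origin: centre of its underside.

How it is judged:
On the way, in this order (a step that is already met when the one before it is completed fails the run):
1. the steel block stands on the middle of the pad (horizontal distance between steel_block and sine_base below 0.008 m and z of steel_block in the frame of sine_base between 0.016 and 0.02 m), for 0.2 s.
2. the carbide block lies on the steel block (all of step 1 and horizontal distance between carbide_block and steel_block below 0.008 m and z of carbide_block in the frame of steel_block between 0.0145 and 0.0175 m), for 0.2 s.
3. the white wear block tops the stack (all of step 2 and horizontal distance between ceramic_block and carbide_block below 0.008 m and z of ceramic_block in the frame of carbide_block between 0.0065 and 0.0095 m and horizontal distance between ceramic_block and sine_base below 0.01 m), for 0.2 s.
4. the sine bar bears on the V seat and on the white block (all of step 3 and x of sine_bar in the frame of sine_base between -0.0994 and -0.0914 m and y of sine_bar in the frame of sine_base between -0.008 and 0.008 m and z of sine_bar in the frame of sine_base between 0.025 and 0.029 m and angle between the y axis of sine_bar and the y axis of sine_base, either way round below 0.12 rad and angle between sine_bar's own x axis and vertical between 1.241 and 1.291 rad and contact force between sine_bar and ceramic_block above 0.3 N and contact force between sine_bar and sine_base above 0.3 N), for 0.2 s.
At the end, for the whole second after the job is handed in: Blocks stacked steel, carbide, white on the pad (8 mm each); stop-end roller in the V (4 mm along, 8 across), other on the white block, bar in line (7 deg), at its angle (1.4 deg); wedge along it (8 mm, 9 deg), thick end within 15 mm of the stop, top level (2 deg); all released, at rest (all of step 4 and x of wedge in the frame of sine_bar between 0.015 and 0.032 m and y of wedge in the frame of sine_bar between -0.008 and 0.008 m and z of wedge in the frame of sine_bar between 0.0175 and 0.0225 m and angle between the y axis of wedge and the y axis of sine_bar, either way round below 0.15 rad and angle between wedge_top's own z axis and vertical below 0.035 rad and contact force between wedge and sine_bar above 0.3 N and linear speed of each of steel_block, carbide_block, ceramic_block, sine_bar, wedge below 0.01 m/s); the robot touches nothing.
It fails at once if the ring gauge is shifted by more than 20 mm (distance of ring_gauge from where it was at the start of the episode above 0.02 m).
It fails at once if the plug gauge is shifted by more than 20 mm (distance of plug_gauge from where it was at the start of the episode above 0.02 m).
It also fails if it takes over 120 s, if anything falls off the work surface, if the arm or the gripper's body presses on something with over 40 N, if the wrist force passes 120 N, or if a joint passes its speed limit or range.

### The arm

A 6-joint arm with a two-finger parallel gripper is mounted at the origin on a cart in front of the work surface, level with it; the furniture and walls round the work are solid. World frame = base frame: x ahead of the robot, y to its left, z up, the work surface at z = 0. Lengths are in m, angles in rad, forces in N, time in s.
With the tool pointing down it reaches from about 0.35 to 0.975 m from the base axis. Payload 4.9 kg.
Tool frame: the origin (TCP) lies midway between the tips of the shut fingers; the grasp point (between the pads) lies 19 mm behind it; z points along the fingers, y is the direction in which the jaws open and shut (so a half turn about z gives the same grasp; the last joint's range is limited). The gripper opens to 85 mm and grips with 20 to 120 N. Pads are 22 mm wide; open, the fingers measure 114 mm over their backs; the gripper's body (76 mm by 85 mm) begins 54 mm behind the grasp point. The pads swing forward as they close: fully open they stand 13 mm farther back than shut.
Start: joints at [1.183, 0.053, 1.613, -0, 1.476, -0.119], TCP at [0.166, 0.603, 0.231] pointing down, gripper open.
Joint ranges: [-3.01, 3.01], [-1.01, 2.22], [0.06, 2.58], [-1.02, 4.17], [0.09, 2.62], [-3.14, 3.14]. Speed limits (rad/s): [2.57, 2.57, 3.14, 3.14, 3.14, 3.14].

### API

Orientations are given as a unit quaternion [w, x, y, z].
In Python, from plant import state, grab_frame, camera_params, job_done, boxes_of gives the robot as it stands.
- The arm moves only by the tool step_arm, never from a script. Its argument "steps" is a list of rows, each a list of 4 numbers: the shift along the tool's x, y, z in mm, then the turn about the tool's z in degrees. A call has 1 to 8 rows; each row shifts and turns the pose as measured when the row begins, along the tool's axes as they then stand; what a row does not reach is not made up. A row lasts 1/10 s, in which the tool goes at most 50 mm and 8.59 degrees, less where a joint would pass 70% of its speed; a pose out of reach is approached as far as the arm can. A call is refused whole if a number of a shift passes 50 or a number of a turn 8.59, either way. A call with a gripper value outside its range is refused whole. "claw" is the opening in per cent of the stroke, from 0 (shut) to 100 (fully open), set as the call begins (left out, the last holds). The fingers move at their own pace and stop on an object; the grip force is fixed at half the most. Time passes only in rows, so rows that do not move let the fingers close. It gives the time, the measured TCP pose, the force and the opening at its end, in the units of the state.
- state(): the state, without advancing time (a new reading comes with each control period).
- grab_frame(name): name is "side" or "top" or "wrist"; returns (picture, depth): 384x512x3 uint8, red, green, blue; 384x512 float32, m along the optical axis (not along the pixel's ray), 0 where there is no reading.
- camera_params(name): a dict with "mtx" (3x3 intrinsics, pixels), "extrinsics" (4x4, takes a point from camera to world coordinates); the wrist camera has in their place "T_tool_cam" (4x4, takes a point from camera to tool coordinates, whose origin is the TCP and whose axes are the flange's). Camera axes: x right, y down, z forward; pixel columns grow to the right and rows downward; lengths in m; the calibration is good to about 2 mm. The wrist camera is an equidistant fisheye: a pixel r from the principal point sees the ray r / f radians off the axis. A picture is of the moment at which its call begins: read the wrist's pose just before it. camera_params takes no time and is no camera call.
- job_done(): hands the job in, once; it reports no verdict.
Trained networks look in the newest picture that a camera, given by its name, has taken for a name from the list of things; names that differ only in an ending like _2 or _b are one class to them, and where a whole thing is asked for, a point or a joint stands for the part that bears it (a point fixed in the world has none). Each returns a list of dicts, best first, with "p" (0 to 1); they miss things now and then, are a little off and sometimes report something else, mostly with a low value. They report only what shows in the picture. A call takes as long as a camera call.
- boxes_of(camera, label): "box" ([left, top, width, height] in pixels, round what is visible of it).
The state is a dict: "time": time; "joint_pos": joint angles; "joint_vel": joint speeds; "joint_efforts": joint torques, N m; "tool_pos": TCP position; "tool_rot": TCP orientation; "contact_force": force on the tool from outside, world axes, zero at the start; "ft_torque": the same for the moment, N m; "gripper_width": opening from 0.0 (shut) to 1.0 (fully open).
Only numpy, scipy, OpenCV 4.12 (cv2) and the standard library are available. Lean on these libraries where they do the work, as an engineer would, in place of code of your own. Each camera call takes 0.05 s, during which the arm holds its last target. There are 200 camera calls.

## Working session

There is one attempt and no reset: what is moved stays moved. The work goes in short steps, Python scripts to look and compute and a tool call to move; the robot and the scene stay as the last step left them, time stands still between calls to the robot, and variables do not carry over. Pictures are saved under pics/ and viewed, about 12 in all and at most 16, crops included, and the job is handed in when it is done.

Besides the shell and the picture viewer there is one more tool, called by a JSON object that holds its "api" and its "payload", one argument or row to a line. step_arm: Moves the arm, as the interface text tells. Its arguments: {"type":"object","properties":{"steps":{"type":"array"},"claw":{"type":"number"}},"required":["steps"]}

```bash
mkdir -p pics; cat > h.py <<'E'
import numpy as np, cv2, json
from plant import state, grab_frame, camera_params, job_done, boxes_of
from scipy.spatial.transform import Rotation as R
def cloud(name):
    im,d=grab_frame(name); c=camera_params(name); K=np.array(c["mtx"]);T=np.array(c["extrinsics"])
    v,u=np.mgrid[:d.shape[0],:d.shape[1]]
    P=np.stack([(u-K[0,2])/K[0,0]*d,(v-K[1,2])/K[1,1]*d,d],-1)@T[:3,:3].T+T[:3,3]
    P[d==0]=np.nan
    return im,d,P
def save(im,n,s=1): cv2.imwrite('pics/'+n,cv2.resize(im[:,:,::-1],None,fx=s,fy=s,interpolation=cv2.INTER_CUBIC))
N=["sine_base","steel_block","carbide_block","ceramic_block","sine_bar","wedge","ring_gauge","plug_gauge"]
E
python3 - <<'E'
from h import *
s=state(); print(s['time'],s['tool_pos'],s['tool_rot'],s['gripper_width'])
for cam in ["top","side"]:
    im,d,P=cloud(cam); save(im,cam+'0.png',1.5); np.save(cam+'P.npy',P)
    for n in N:
        for b in boxes_of(cam,n)[:2]:
            l,t,w,h=b['box']; print(cam,n,round(b['p'],2),np.round(b['box']),np.round(P[min(383,int(t+h/2)),min(511,int(l+w/2))],3))
for c in["top","side","wrist"]: print({k:np.round(v,3).tolist() if not isinstance(v,str) else v for k,v in camera_params(c).items()})
E
```

```text
0.0 [0.16573006 0.60197263 0.23003582] [-2.78986388e-04  1.34009372e-01  9.90979511e-01 -1.00928417e-03] 0.9977409835678012
top sine_base 0.66 [249. 144.  59.  36.] [ 0.581 -0.154  0.01 ]
top carbide_block 0.59 [322. 210.  10.   6.] [ 0.441 -0.288  0.009]
top sine_bar 0.86 [353. 151.  19.  46.] [ 0.549 -0.384  0.03 ]
top wedge 0.66 [257. 206.  10.  23.] [ 0.426 -0.107  0.016]
top ring_gauge 0.66 [284. 207.  22.  20.] [ 0.427 -0.2   -0.002]
top plug_gauge 0.75 [123. 212.  41.  16.] [0.417 0.218 0.021]
top plug_gauge 0.62 [355. 153.  16.  47.] [ 0.54  -0.387  0.029]
side sine_base 0.92 [278. 205.  37.  51.] [ 0.574 -0.172  0.014]
side carbide_block 0.59 [234. 266.  17.  16.] [ 0.436 -0.296  0.009]
side sine_bar 0.97 [269. 286.  74.  27.] [ 0.539 -0.4    0.029]
side wedge 0.86 [217. 210.  24.  16.] [ 0.428 -0.105  0.015]
side ring_gauge 0.78 [224. 235.  19.  18.] [ 0.429 -0.187 -0.001]
side plug_gauge 0.67 [215. 212.  22.  18.] [ 0.417 -0.122  0.019]
{'mtx': [[432.857, 0.0, 256.391], [0.0, 432.857, 191.434], [0.0, 0.0, 1.0]], 'extrinsics': [[0.004, -0.999, 0.053, 0.434], [-1.0, -0.004, 0.013, -0.11], [-0.013, -0.053, -0.999, 1.22], [0.0, 0.0, 0.0, 1.0]]}
{'mtx': [[454.107, 0.0, 256.792], [0.0, 454.107, 193.788], [0.0, 0.0, 1.0]], 'extrinsics': [[0.989, -0.058, 0.137, 0.35], [-0.147, -0.524, 0.839, -0.98], [0.023, -0.85, -0.527, 0.625], [0.0, 0.0, 0.0, 1.0]]}
{'mtx': [[297.319, 0.0, 253.814], [0.0, 297.319, 194.668], [0.0, 0.0, 1.0]], 'T_tool_cam': [[0.001, -0.96, -0.28, 0.071], [1.0, 0.001, 0.0, 0.0], [-0.0, -0.28, 0.96, -0.142], [0.0, 0.0, 0.0, 1.0]]}
```

View pics/top0.png

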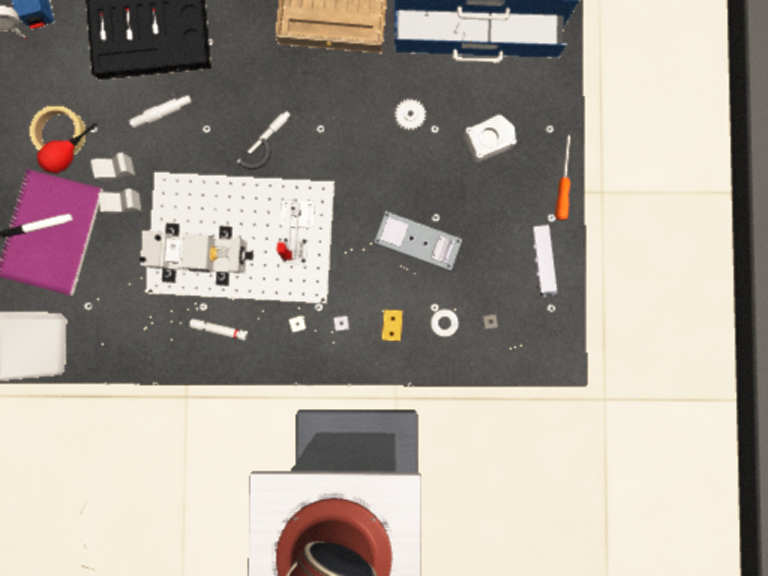

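View pics/side0.png

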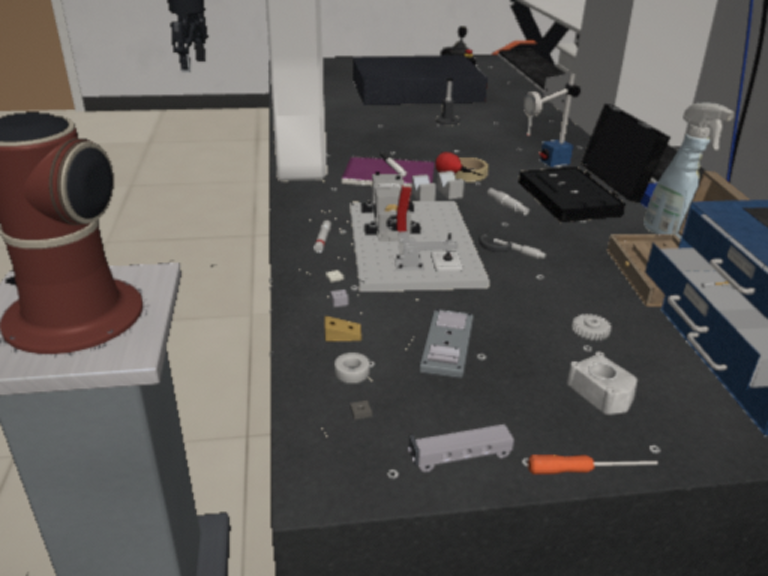

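Top view (1.5×): base at (419,241), pad at its left end (397,233) and V at the right (445,256). White block is at (297,324), steel at (341,323), wedge at (392,325), ring at (445,322), carbide at (490,321), bar at (544,260), plug at (218,330). The side view shows the bar's dark stop end and the wedge's thick end both toward the robot (left).

```bash
cat >> h.py <<'E'
def rect(P,c,r,zlo,zhi=0.1):
    """min-area rectangle of cloud points near c with height in range -> centre, sizes, long-axis angle(deg), median z"""
    Q=P.reshape(-1,3); Q=Q[np.isfinite(Q[:,0])]
    Q=Q[(np.hypot(*(Q[:,:2]-c).T)<r)&(Q[:,2]>zlo)&(Q[:,2]<zhi)]
    if len(Q)<4: return None
    (x,y),(w,h),a=cv2.minAreaRect((Q[:,:2]*1000).astype(np.float32))
    if h>w: w,h,a=h,w,a+90
    return np.round([x,y,w,h,(a+90)%180-90,np.median(Q[:,2])*1000,len(Q)],1)
E
python3 - <<'E'
from h import *
P=np.load('topP.npy')
for n,u,v,r,z in [("ceramic",198,216,.03,.004),("steel",227.5,215.5,.03,.006),("wedge",261,217,.05,.005),("ring",296.5,215,.04,.006),("carbide",327,214,.03,.004),("bar",363,173,.085,.008),("base",279.5,161,.1,.007),("pad",265,155.5,.03,.0165),("plug",145,220,.07,.007)]:
    c=P[int(v),int(u)]; print(n,np.round(c,3),rect(P,c[:2],r,z))
E
```

```text
ceramic [0.428 0.071 0.   ] [428.3  72.9  51.8  35.6  45.4   6.4  63. ]
steel [ 0.431 -0.011  0.002] [432.1  -5.9  41.2  23.6  85.8  15.7  72. ]
wedge [ 0.426 -0.107  0.016] [ 426.6 -105.2   91.3   65.1   40.2   16.3  253. ]
ring [ 0.432 -0.205  0.002] [ 432.  -203.3   50.    48.9   14.1   17.6  200. ]
carbide [nan nan nan] None
bar [ 0.548 -0.387  0.031] [ 549.9 -396.7  160.9   84.4  -12.3   28.8  545. ]
base [ 0.583 -0.157  0.012] [ 586.  -148.7  174.4   86.    79.3   16.1 1257. ]
pad [ 0.599 -0.117  0.019] [ 599.4 -117.3   56.3   56.     0.9   18.4  212. ]
plug [0.417 0.216 0.018] [439.  221.1 104.   92.9 -81.6  15.3 274. ]
```

{"api": "step_arm", "payload": {
  "steps": [
    [0,-50,0,0],
    [0,-50,0,0],
    [0,-50,0,0],
    [0,-50,0,0],
    [0,-50,0,0],
    [0,-50,0,0],
    [0,-50,0,0],
    [0,-50,0,0]
  ]
}}

```text
time: 1.7
tool_pos: [0.0677, 0.2455, 0.2287]
tool_rot: [-0.004, 0.133, 0.991, -0.018]
contact_force: [-0.9, -13.1, 6.3]
gripper_width: 0.999
```

{"api": "step_arm", "payload": {
  "steps": [
    [-50,0,0,0],
    [-50,0,0,0],
    [-50,0,0,0],
    [-50,0,0,0],
    [-50,0,0,0],
    [-50,0,0,0],
    [-50,-30,0,0],
    [-45,-40,0,0]
  ]
}}

```text
time: 2.5
tool_pos: [0.4207, 0.0958, 0.2284]
tool_rot: [-0.002, 0.12, 0.993, -0.015]
contact_force: [1.0, 0.3, 0.7]
gripper_width: 1.0
```

```bash
cat >> h.py <<'E'
def wshot():
    s=state(); im,d=grab_frame("wrist"); c=camera_params("wrist")
    T=np.eye(4); q=s['tool_rot']; T[:3,:3]=R.from_quat([*q[1:],q[0]]).as_matrix(); T[:3,3]=s['tool_pos']
    return im,d,T@np.array(c["T_tool_cam"]),np.array(c["mtx"])
def proj(X,T,K):
    p=(X-T[:3,3])@T[:3,:3]; r=np.hypot(p[...,0],p[...,1]); k=np.arctan2(r,p[...,2])/np.maximum(r,1e-9)
    return K[0,0]*k*p[...,0]+K[0,2],K[1,1]*k*p[...,1]+K[1,2]
def wcloud(sh):
    im,d,T,K=sh; v,u=np.mgrid[:d.shape[0],:d.shape[1]]
    a=(u-K[0,2])/K[0,0]; b=(v-K[1,2])/K[1,1]; th=np.hypot(a,b); k=np.tan(np.minimum(th,1.4))/np.maximum(th,1e-9)
    P=np.stack([a*k*d,b*k*d,d],-1)@T[:3,:3].T+T[:3,3]; P[(d==0)|(th>1.2)]=np.nan
    return P
def ortho(sh,x0,x1,y0,y1,z,mm):
    """top-down map on plane z (metres): rows from x1 down to x0, columns from y1 (left) to y0; mm per pixel"""
    im,d,T,K=sh; s=mm/1000
    X,Y=np.meshgrid(np.arange(x1,x0,-s),np.arange(y1,y0,-s),indexing='ij')
    u,v=proj(np.stack([X,Y,np.full_like(X,z)],-1),T,K)
    return cv2.remap(im,u.astype(np.float32),v.astype(np.float32),cv2.INTER_CUBIC)
def yaw(): 
    q=state()['tool_rot']; M=R.from_quat([*q[1:],q[0]]).as_matrix(); return np.degrees(np.arctan2(M[1,1],M[0,1])),M
def go(x,y,z=None,a=None):
    """print tool-frame deltas (mm) to a TCP target and turn (deg) to bring the jaw axis to world angle a"""
    s=state(); t,M=yaw(); p=np.array(s['tool_pos']); g=np.array([x,y,p[2] if z is None else z])
    turn=0 if a is None else -((a-t+90)%180-90)
    print('tcp',np.round(p*1000,1),'jaw',round(t,1),'delta tool mm',np.round((g-p)@M*1000,1),'turn',round(turn,1),'t',s['time'],'w',round(s['gripper_width'],3))
E
python3 - <<'E'
from h import *
sh=wshot(); P=wcloud(sh); np.savez('w1.npz',P=P,im=sh[0],d=sh[1],T=sh[2],K=sh[3])
o=ortho(sh,.33,.68,-.45,.13,.012,.75); save(o,'o1.png')
for n in ["sine_base","steel_block","carbide_block","ceramic_block","sine_bar","wedge"]:
    for b in boxes_of("wrist",n)[:2]:
        l,t,w,h=b['box']; print(n,round(b['p'],2),np.round(b['box']),np.round(P[min(383,int(t+h/2)),min(511,int(l+w/2))],3))
E
```

```text
sine_base 0.81 [ 91. 277.  91.  49.] [0.401 0.063 0.296]
steel_block 0.82 [173. 188.  22.  15.] [ 0.431 -0.007  0.015]
carbide_block 0.61 [ 35. 225.  14.  16.] [ 0.437 -0.282  0.006]
ceramic_block 0.66 [233. 170.  22.  18.] [0.431 0.074 0.001]
sine_bar 0.88 [  5. 265.  40.  52.] [ 0.53  -0.382  0.028]
sine_bar 0.31 [ 33. 225.  16.  14.] [ 0.435 -0.283  0.007]
wedge 0.75 [232. 166.  24.  27.] [ 0.432  0.073 -0.   ]
wedge 0.72 [104. 190.  35.  36.] [ 0.428 -0.101  0.015]
```

View pics/o1.png

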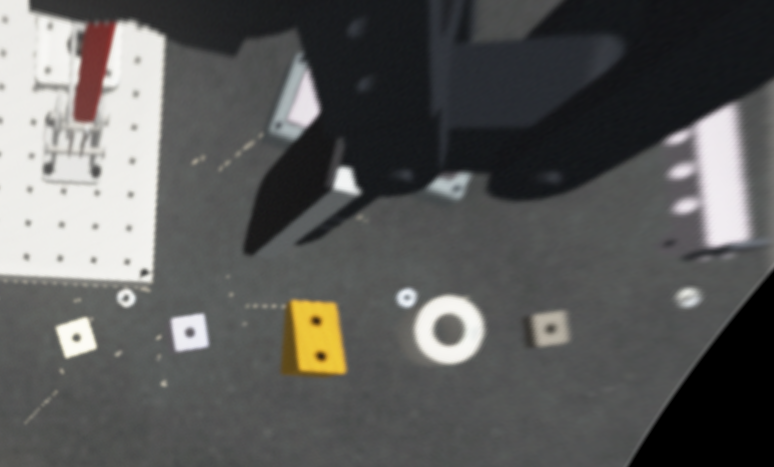

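Map (0.75 mm/px): steel at (190,332) turned about 8°, white at (76,337), wedge at (315,337), carbide at (548,329), ring at (449,329); fingers cover the base. Steel first.

```bash
python3 -c "
from h import *
go(.431,-.010,.10,98.4); print(state()['joint_pos'])"
```

```text
tcp [418.4  98.  228.4] jaw 76.2 delta tool mm [-37.9 -97.9 131.5] turn -22.2 t 2.85 w 1.002
[ 0.07559908 -0.43260856  2.03892736 -0.02910354  1.54503514 -1.25431734]
```

{"api": "step_arm", "payload": {
  "steps": [
    [-8,-20,20,0],
    [-8,-20,20,0],
    [-8,-20,20,0],
    [-8,-20,20,0],
    [0,0,0,-7.4],
    [0,0,0,-7.4],
    [0,0,0,-7.4],
    [0,0,0,0]
  ],
  "claw": 45
}}

```text
time: 3.65
tool_pos: [0.4275, 0.0191, 0.1499]
tool_rot: [-0.001, -0.093, 0.996, -0.014]
contact_force: [-0.7, 0.0, -0.5]
gripper_width: 0.451
```

```bash
sed -i "s/'w',round/'tiltdeg',np.round(np.degrees(M[:2,2]),2),'w',round/" h.py; python3 -c "
from h import *
go(.431,-.010,.004,98.4)"
```

```text
tcp [427.5  19.1 149.9] jaw 100.7 delta tool mm [  1.3 -25.2 146.6] turn 2.3 t 3.65 tiltdeg [ 0.03 -1.61] w 0.451
```

{"api": "step_arm", "payload": {
  "steps": [
    [1,-13,25,1],
    [0,-12,25,1],
    [0,0,25,0],
    [0,0,25,0],
    [0,0,20,0],
    [0,0,10,0],
    [0,0,5,0],
    [0,0,0,0]
  ]
}}

```text
time: 4.45
tool_pos: [0.4338, -0.0029, 0.016]
tool_rot: [0.005, -0.073, 0.997, -0.015]
contact_force: [0.3, 0.1, 0.8]
gripper_width: 0.45
```

```bash
python3 -c "
from h import *
go(.431,-.010,.004,98.4)
sh=wshot();P=wcloud(sh); save(ortho(sh,.38,.48,-.06,.04,.016,.25),'o2.png')"
```

```text
tcp [433.8  -2.9  16. ] jaw 98.3 delta tool mm [ 3.9 -6.3 12.1] turn -0.1 t 4.45 tiltdeg [ 0.74 -1.67] w 0.45
```

View pics/o2.png

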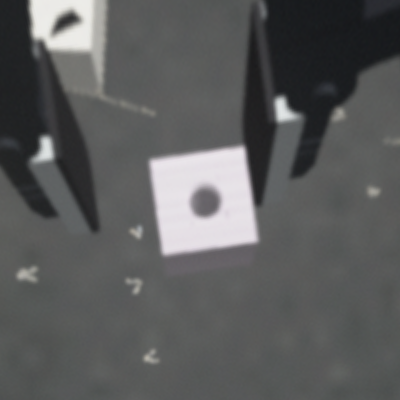

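Steel's hole sits at (204,201) in this 0.25 mm/px map, so x=0.430, y=−0.011, edge turn 7.7°. The fingers straddle it, shifted about 8 mm to +y.

{"api": "step_arm", "payload": {
  "steps": [
    [2,-4,0,0],
    [2,-4,3,0],
    [0,0,4,0],
    [0,0,4,0],
    [0,0,2,0],
    [0,0,0,0]
  ]
}}

```text
time: 5.1
tool_pos: [0.4345, -0.0134, 0.0064]
tool_rot: [0.009, -0.072, 0.997, -0.016]
contact_force: [0.2, 0.1, -0.3]
gripper_width: 0.449
```

{"api": "step_arm", "payload": {
  "steps": [
    [0,0,0,0],
    [0,0,0,0],
    [0,0,0,0],
    [0,0,0,0],
    [0,0,0,0]
  ],
  "claw": 0
}}

```text
time: 5.6
tool_pos: [0.4349, -0.0132, 0.0066]
tool_rot: [0.01, -0.072, 0.997, -0.016]
contact_force: [-0.1, -0.2, 0.3]
gripper_width: 0.259
```

```bash
python3 -c "
from h import *
go(.70,-.10,.20,64)
print(state()['contact_force'])"
```

```text
tcp [434.9 -13.2   6.6] jaw 98.3 delta tool mm [-253.  -130.4 -184.9] turn 34.3 t 5.6 tiltdeg [ 1.24 -1.75] w 0.259
[-0.07919839 -0.1533044   0.2561111 ]
```

{"api": "step_arm", "payload": {
  "steps": [
    [0,0,-10,0],
    [0,0,-20,0],
    [0,0,-30,0],
    [-10,-10,-30,0],
    [-25,-25,-30,0],
    [-30,-30,-20,0],
    [-30,-30,0,0],
    [-30,-30,0,0]
  ]
}}

```text
time: 6.4
tool_pos: [0.573, -0.114, 0.1591]
tool_rot: [0.008, -0.075, 0.997, -0.015]
contact_force: [0.4, 0.7, -0.0]
gripper_width: 0.262
```

{"api": "step_arm", "payload": {
  "steps": [
    [-30,-30,0,0],
    [-25,-30,0,0],
    [-20,-25,0,8],
    [0,0,0,8],
    [0,0,0,8],
    [0,0,0,8],
    [0,0,0,0]
  ]
}}

```text
time: 7.1
tool_pos: [0.667, -0.1944, 0.1669]
tool_rot: [0.014, 0.215, 0.976, -0.013]
contact_force: [0.0, -0.0, -1.1]
gripper_width: 0.252
```

```bash
python3 -c "
from h import *
go(.67,-.2,.15,64)
sh=wshot(); P=wcloud(sh); save(ortho(sh,.47,.67,-.27,-.05,.018,.4),'o3.png')
np.savez('w3.npz',P=P,im=sh[0],d=sh[1],T=sh[2],K=sh[3])
print(rect(P,[.6,-.117],.04,.0165,.0205),rect(P,[.56,-.2],.035,.021,.03),rect(P,[.58,-.155],.1,.011,.03))"
```

```text
tcp [ 667.  -194.4  166.9] jaw 65.1 delta tool mm [-4.6 -3.5 17.2] turn 1.1 t 7.1 tiltdeg [ 1.2  -1.75] w 0.252
[ 595.9 -114.2   61.8   53.2   76.    17.5 1616. ] [ 568.4 -198.4   43.6   31.9  -20.5   22.6  704. ] [ 584.6 -153.2  153.7   64.7   70.1   14.8 9773. ]
```

View pics/o3.png

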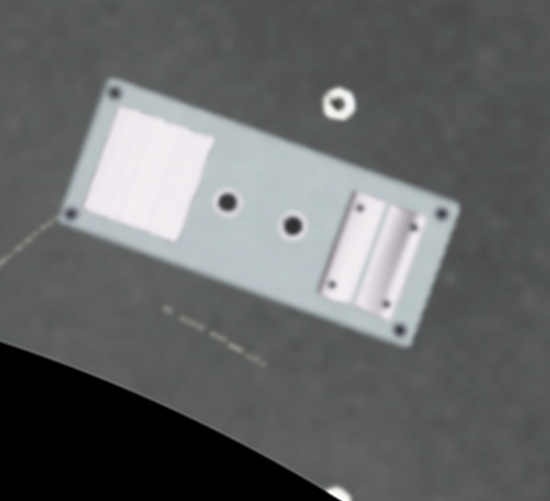

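Base found cleanly: pad centre (149,174), V rails at about (372,255). Pad centre B≈(0.6005,−0.109), x-axis at 70°.

```bash
python3 -c "
from h import *
go(.6052,-.1109,.06,70)"
```

```text
tcp [ 667.  -194.4  167. ] jaw 65.3 delta tool mm [ 94.4  52.  103.1] turn -4.7 t 7.15 tiltdeg [ 1.21 -1.75] w 0.256
```

{"api": "step_arm", "payload": {
  "steps": [
    [20,10,15,0],
    [20,10,20,0],
    [20,10,20,0],
    [20,10,20,0],
    [14,12,20,0],
    [0,0,8,-4.7],
    [0,0,0,0]
  ]
}}

```text
time: 7.85
tool_pos: [0.6028, -0.1082, 0.0597]
tool_rot: [0.015, 0.162, 0.987, -0.014]
contact_force: [-0.5, 0.1, -0.2]
gripper_width: 0.258
```

```bash
python3 -c "
from h import *
go(.6052,-.1109,.0246,70)
s=state(); sh=wshot(); o=ortho(sh,.55,.65,-.16,-.06,s['tool_pos'][2]+.0095,.25); save(o,'o4.png')"
```

```text
tcp [ 602.8 -108.2   59.7] jaw 71.4 delta tool mm [-2.  -1.  35.3] turn 1.4 t 7.85 tiltdeg [ 1.43 -1.84] w 0.258
```

View pics/o4.png

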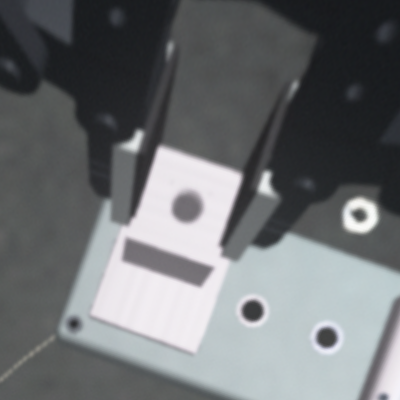

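Held steel: hole at (187,206), i.e. 4.5 mm toward tool +x from the TCP, 2–3 mm from its target.

{"api": "step_arm", "payload": {
  "steps": [
    [-1.5,-1,8,0.7],
    [0,0,8,0.7],
    [0,0,8,0],
    [0,0,6,0],
    [0,0,2,0],
    [0,0,0,0]
  ]
}}

```text
time: 8.5
tool_pos: [0.6077, -0.1127, 0.0287]
tool_rot: [0.018, 0.177, 0.984, -0.014]
contact_force: [-0.5, -0.0, -0.7]
gripper_width: 0.258
```

```bash
python3 -c "
from h import *
go(.6048,-.1109,.0246,70)"
```

```text
tcp [ 607.7 -112.7   28.7] jaw 69.6 delta tool mm [3.5 0.8 3.9] turn -0.4 t 8.5 tiltdeg [ 1.72 -1.93] w 0.258
```

{"api": "step_arm", "payload": {
  "steps": [
    [3,1,0,0],
    [1,0,2,0],
    [0,0,2,0],
    [0,0,1,0],
    [0,0,0,0]
  ]
}}

```text
time: 9.0
tool_pos: [0.605, -0.1106, 0.0251]
tool_rot: [0.019, 0.177, 0.984, -0.014]
contact_force: [0.3, 0.3, -1.0]
gripper_width: 0.259
```

```bash
python3 -c "
from h import *
go(.6048,-.1109,.0246,70)"
```

```text
tcp [ 605.  -110.6   25.1] jaw 69.6 delta tool mm [ 0.1 -0.3  0.5] turn -0.4 t 9.0 tiltdeg [ 1.81 -1.96] w 0.259
```

{"api": "step_arm", "payload": {
  "steps": [
    [0,0,1,0],
    [0,0,0.7,0],
    [0,0,0,0]
  ]
}}

```text
time: 9.3
tool_pos: [0.6055, -0.1107, 0.025]
tool_rot: [0.019, 0.177, 0.984, -0.014]
contact_force: [-0.3, 0.2, 1.3]
gripper_width: 0.261
```

{"api": "step_arm", "payload": {
  "steps": [
    [0,0,0,0],
    [0,0,0,0],
    [0,0,0,0],
    [0,0,-8,0],
    [0,0,-15,0],
    [0,0,-25,0],
    [0,0,-30,0],
    [0,0,0,0]
  ],
  "claw": 48
}}

```text
time: 10.1
tool_pos: [0.6032, -0.108, 0.108]
tool_rot: [0.019, 0.177, 0.984, -0.014]
contact_force: [0.7, 0.5, 0.3]
gripper_width: 0.479
```

```bash
python3 -c "
from h import *
sh=wshot(); P=wcloud(sh); save(ortho(sh,.55,.65,-.16,-.06,.034,.25),'o5.png')
print(rect(P,[.6,-.11],.03,.028,.04))
go(.437,-.282,.12,92)"
```

```text
[ 601.6 -109.1   24.5   24.   -20.7   33.2  940. ]
tcp [ 602.  -107.7  105.7] jaw 69.6 delta tool mm [  93.5 -221.1  -13.4] turn -22.4 t 10.15 tiltdeg [ 1.72 -1.94] w 0.478
```

View pics/o5.png

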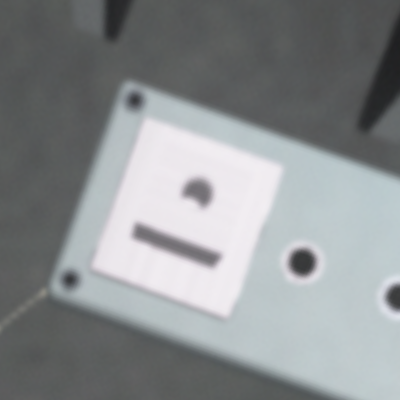

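Steel stands on the pad centre: depth rectangle 24×24 at (601.6,−109.1), top z 33 mm. Next the carbide block.

{"api": "step_arm", "payload": {
  "steps": [
    [12,-30,0,-4],
    [12,-30,0,-4],
    [12,-30,0,-4],
    [12,-30,0,-4],
    [12,-30,0,-4],
    [12,-30,0,-3],
    [12,-20,0,0],
    [0,0,0,0]
  ]
}}

```text
time: 10.95
tool_pos: [0.4828, -0.2953, 0.1038]
tool_rot: [0.012, -0.033, 0.999, -0.015]
contact_force: [-0.5, 0.3, 0.1]
gripper_width: 0.48
```

```bash
python3 -c "
from h import *
sh=wshot(); P=wcloud(sh)
r=rect(P,[.435,-.282],.03,.004,.015); print(r)
r=rect(P,[.435,-.282],.03,.006,.015); print(r)
if r is not None: go(r[0]/1e3,r[1]/1e3,.05,r[4])"
```

```text
[ 434.7 -288.1   24.3   24.2  -82.2    7.3  846. ]
[ 434.7 -288.1   24.3   24.2  -82.2    7.4  824. ]
tcp [ 483.2 -294.2  103.6] jaw 93.8 delta tool mm [49.2 10.9 52.2] turn -4.0 t 11.0 tiltdeg [ 1.4  -1.64] w 0.482
```

{"api": "step_arm", "payload": {
  "steps": [
    [15,3,0,-2],
    [15,3,10,-2],
    [15,3,15,0],
    [4,2,15,0],
    [1,0,15,0],
    [1,0,15,0],
    [1,0,10,0],
    [0,0,0,0]
  ]
}}

```text
time: 11.8
tool_pos: [0.4323, -0.2819, 0.0163]
tool_rot: [0.011, -0.073, 0.997, -0.012]
contact_force: [0.1, 0.7, 0.0]
gripper_width: 0.476
```

```bash
python3 -c "
from h import *
sh=wshot(); P=wcloud(sh)
print(rect(P,[.435,-.288],.03,.006,.010))
go(.4347,-.2881,.002,97.8)"
```

```text
[ 434.3 -288.    25.    23.7    7.     7.3 1501. ]
tcp [ 432.8 -282.3   17.1] jaw 98.4 delta tool mm [-0.8 -5.6 15.3] turn 0.6 t 11.85 tiltdeg [ 1.36 -1.31] w 0.484
```

{"api": "step_arm", "payload": {
  "steps": [
    [0,-3,3,0],
    [0,-3,4,0],
    [0.5,0,4,0],
    [0.5,0,3,0],
    [0,0,1,0],
    [0,0,0,0]
  ]
}}

```text
time: 12.45
tool_pos: [0.4354, -0.2906, 0.0039]
tool_rot: [0.013, -0.074, 0.997, -0.014]
contact_force: [0.3, -0.5, -0.9]
gripper_width: 0.473
```

```bash
python3 -c "
from h import *
go(.4347,-.2881,.0025,97.8); print(state()['contact_force'])"
```

```text
tcp [ 435.4 -290.6    3.9] jaw 98.4 delta tool mm [0.4 2.6 1.3] turn 0.6 t 12.45 tiltdeg [ 1.59 -1.5 ] w 0.473
[ 0.25154656 -0.46357439 -0.90634927]
```

{"api": "step_arm", "payload": {
  "steps": [
    [0,2,1,0],
    [0,0,0.5,0],
    [0,0,0,0]
  ]
}}

```text
time: 12.75
tool_pos: [0.4352, -0.2886, 0.0024]
tool_rot: [0.013, -0.074, 0.997, -0.014]
contact_force: [0.5, 0.3, 0.4]
gripper_width: 0.479
```

{"api": "step_arm", "payload": {
  "steps": [
    [0,0,0,0],
    [0,0,0,0],
    [0,0,0,0],
    [0,0,0,0],
    [0,0,-10,0],
    [0,0,-20,0],
    [0,0,-30,0],
    [0,0,0,0]
  ],
  "claw": 0
}}

```text
time: 13.55
tool_pos: [0.4328, -0.2864, 0.0649]
tool_rot: [0.012, -0.074, 0.997, -0.013]
contact_force: [0.8, -0.8, -0.3]
gripper_width: 0.254
```

```bash
python3 -c "
from h import *
sh=wshot(); P=wcloud(sh); s=state()
p=np.array(s['tool_pos']); z=p[2]; print(rect(P,p[:2]+[-.002,0],.025,z-.002,z+.009)); save(sh[0],'w5.png')
go(.601,-.109,.11,70)"
```

```text
[ 432.3 -285.7   45.6   25.4  -81.4   69.3 2043. ]
tcp [ 431.6 -285.3   62.6] jaw 98.4 delta tool mm [-194.4  148.3  -47.3] turn 28.4 t 13.6 tiltdeg [ 1.35 -1.28] w 0.255
```

{"api": "step_arm", "payload": {
  "steps": [
    [0,0,-25,0],
    [-20,20,-20,0],
    [-30,25,0,0],
    [-30,25,0,0],
    [-30,25,0,0],
    [-30,25,0,0],
    [-25,15,0,0],
    [-10,5,0,0]
  ]
}}

```text
time: 14.4
tool_pos: [0.5828, -0.1129, 0.1005]
tool_rot: [0.005, -0.071, 0.997, -0.009]
contact_force: [-0.9, -1.1, 0.4]
gripper_width: 0.253
```

{"api": "step_arm", "payload": {
  "steps": [
    [0,0,0,7],
    [0,0,0,7],
    [0,0,0,7],
    [0,0,0,7],
    [0,0,0,0]
  ]
}}

```text
time: 14.9
tool_pos: [0.5792, -0.1121, 0.094]
tool_rot: [0.002, 0.181, 0.983, -0.007]
contact_force: [0.4, 0.0, -1.1]
gripper_width: 0.256
```

```bash
python3 -c "
from h import *
go(.6016,-.1091,.036,70)"
```

```text
tcp [ 579.2 -112.1   94. ] jaw 69.2 delta tool mm [-19.6  11.5  57.9] turn -0.8 t 14.9 tiltdeg [ 0.03 -0.81] w 0.256
```

{"api": "step_arm", "payload": {
  "steps": [
    [-10,6,0,-0.5],
    [-9,5,10,0],
    [0,0,15,0],
    [0,0,15,0],
    [0,0,5,0],
    [0,0,0,0]
  ]
}}

```text
time: 15.5
tool_pos: [0.6005, -0.1098, 0.0433]
tool_rot: [-0.001, 0.172, 0.985, -0.007]
contact_force: [-0.1, 0.0, 0.4]
gripper_width: 0.248
```

```bash
python3 -c "
from h import *
go(.6016,-.1091,.0364,70)
s=state(); sh=wshot(); z=s['tool_pos'][2]; save(ortho(sh,.55,.65,-.16,-.06,z+.0055,.25),'o6.png')"
```

```text
tcp [ 600.5 -109.8   43.3] jaw 70.2 delta tool mm [-0.8  1.1  6.9] turn 0.2 t 15.5 tiltdeg [-0.21 -0.76] w 0.248
```

View pics/o6.png

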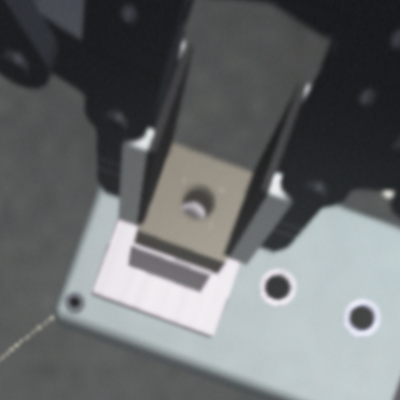

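Carbide is held square, hole at (198,203) → (599,−109.5); about 2 mm short along x.

{"api": "step_arm", "payload": {
  "steps": [
    [-2,0.5,2,0],
    [0,0,3,0],
    [0,0,2,0],
    [0,0,1,0],
    [0,0,0,0]
  ]
}}

```text
time: 16.05
tool_pos: [0.6039, -0.1107, 0.0373]
tool_rot: [0.001, 0.172, 0.985, -0.007]
contact_force: [-0.8, -0.5, -1.2]
gripper_width: 0.248
```

```bash
python3 -c "
from h import *
go(.6016,-.1091,.0364,70);print(state()['contact_force'])"
```

```text
tcp [ 603.9 -110.7   37.3] jaw 70.2 delta tool mm [2.7 0.8 0.9] turn 0.2 t 16.05 tiltdeg [ 0.01 -0.84] w 0.248
[-0.78278153 -0.46106552 -1.15717597]
```

{"api": "step_arm", "payload": {
  "steps": [
    [1.5,1,0,0],
    [0,0,1,0],
    [0,0,0.7,0],
    [0,0,0,0]
  ]
}}

```text
time: 16.45
tool_pos: [0.6034, -0.1093, 0.0372]
tool_rot: [0.002, 0.172, 0.985, -0.007]
contact_force: [0.1, -0.3, -0.7]
gripper_width: 0.255
```

{"api": "step_arm", "payload": {
  "steps": [
    [0,0,0,0],
    [0,0,0,0],
    [0,0,0,0],
    [0,0,-8,0],
    [0,0,-15,0],
    [0,0,-25,0],
    [0,0,-20,0],
    [0,0,0,0]
  ],
  "claw": 48
}}

```text
time: 17.25
tool_pos: [0.6036, -0.1083, 0.1099]
tool_rot: [0.003, 0.172, 0.985, -0.007]
contact_force: [0.3, 0.4, 0.8]
gripper_width: 0.484
```

```bash
python3 -c "
from h import *
sh=wshot(); P=wcloud(sh)
print(rect(P,[.601,-.11],.03,.0385,.05),rect(P,[.601,-.11],.03,.03,.037),rect(P,[.601,-.11],.03,.028,.05))
go(.432,.073,.12,90+17)"
```

```text
[ 602.9 -108.9   24.8   23.6  -20.2   41.3  948. ] [ 598.4 -107.5   23.6   17.2   70.4   33.5  144. ] [ 602.4 -109.    25.8   23.8  -19.4   41.1 1135. ]
tcp [ 602.9 -108.1  108.5] jaw 70.2 delta tool mm [222.1 112.3 -14.3] turn -36.8 t 17.3 tiltdeg [ 0.06 -0.84] w 0.477
```

Carbide sits at (602.9,−108.9), top at 41–42 mm. Next the white block.

{"api": "step_arm", "payload": {
  "steps": [
    [25,5,0,-4],
    [30,5,0,-4],
    [30,5,0,-4],
    [30,5,0,-4],
    [25,15,0,-4],
    [15,25,0,-4],
    [5,25,0,-4],
    [0,20,0,-4]
  ]
}}

```text
time: 18.1
tool_pos: [0.4365, 0.0257, 0.0996]
tool_rot: [-0.004, -0.115, 0.993, -0.006]
contact_force: [-1.0, 0.2, 0.2]
gripper_width: 0.482
```

```bash
python3 -c "
from h import *
sh=wshot(); P=wcloud(sh)
r=rect(P,[.432,.073],.03,.0035,.015); print(r)
go(r[0]/1e3,r[1]/1e3,.03,r[4])"
```

```text
[428.7  72.2  25.1  24.3  18.2   5.3 731. ]
tcp [435.8  27.8  99.2] jaw 103.4 delta tool mm [-4.1 45.5 68.7] turn 85.2 t 18.15 tiltdeg [-0.5  -0.65] w 0.481
```

{"api": "step_arm", "payload": {
  "steps": [
    [-1,15,5,-2.4],
    [-1,15,10,-2.4],
    [-1,13,15,0],
    [0,2,15,0],
    [0,0,15,0],
    [0,0,12,0],
    [0,0,6,0],
    [0,0,0,0]
  ]
}}

```text
time: 18.95
tool_pos: [0.4224, 0.0721, 0.0138]
tool_rot: [-0.008, -0.159, 0.987, -0.005]
contact_force: [-0.2, -0.6, 0.1]
gripper_width: 0.482
```

```bash
python3 -c "
from h import *
sh=wshot(); P=wcloud(sh)
r=rect(P,[.429,.072],.03,.0035,.009); print(r)
go(r[0]/1e3,r[1]/1e3,.001,108.2)"
```

```text
[ 428.6   72.2   25.4   24.    18.1    5.4 1566. ]
tcp [422.8  72.1  14.3] jaw 108.3 delta tool mm [-5.8 -1.7 13.2] turn 0.1 t 19.0 tiltdeg [-0.73 -0.72] w 0.477
```

{"api": "step_arm", "payload": {
  "steps": [
    [-3,-1,3,0],
    [-3,-1,4,0],
    [0,0,4,0],
    [0,0,2,0],
    [0,0,0,0]
  ]
}}

```text
time: 19.5
tool_pos: [0.432, 0.0715, 0.0025]
tool_rot: [-0.005, -0.158, 0.987, -0.006]
contact_force: [0.1, -0.1, -0.6]
gripper_width: 0.48
```

```bash
python3 -c "
from h import *
go(.4286,.0722,.0012,108.2);print(state()['contact_force'])"
```

```text
tcp [432.   71.5   2.5] jaw 108.2 delta tool mm [3.1 1.7 1.3] turn 0.0 t 19.5 tiltdeg [-0.45 -0.72] w 0.48
[ 0.06041054 -0.10008835 -0.55802328]
```

{"api": "step_arm", "payload": {
  "steps": [
    [2,1,0.8,0],
    [0.7,0.5,0.5,0],
    [0,0,0,0]
  ]
}}

```text
time: 19.8
tool_pos: [0.4288, 0.0722, 0.0013]
tool_rot: [-0.005, -0.158, 0.987, -0.006]
contact_force: [0.3, -0.5, -0.3]
gripper_width: 0.478
```

{"api": "step_arm", "payload": {
  "steps": [
    [0,0,0,0],
    [0,0,0,0],
    [0,0,0,0],
    [0,0,0,0],
    [0,0,-10,0],
    [0,0,-20,0],
    [0,0,-30,0],
    [0,0,-40,0]
  ],
  "claw": 0
}}

```text
time: 20.6
tool_pos: [0.4242, 0.0734, 0.0994]
tool_rot: [-0.012, -0.158, 0.987, -0.005]
contact_force: [0.5, 0.5, -0.1]
gripper_width: 0.25
```

```bash
python3 -c "
from h import *
go(.602,-.109,.105,70)"
```

```text
tcp [424.2  73.4  99.4] jaw 108.2 delta tool mm [-111.6 -229.    -7.2] turn 38.2 t 20.6 tiltdeg [-1.26 -0.73] w 0.25
```

{"api": "step_arm", "payload": {
  "steps": [
    [0,-20,-5,0],
    [-5,-30,0,0],
    [-10,-35,0,0],
    [-15,-35,0,0],
    [-20,-35,0,0],
    [-20,-30,0,0],
    [-20,-20,0,0],
    [-10,-10,0,0]
  ]
}}

```text
time: 21.4
tool_pos: [0.5978, -0.1054, 0.1208]
tool_rot: [-0.001, -0.16, 0.987, -0.007]
contact_force: [0.2, -1.0, -0.0]
gripper_width: 0.251
```

{"api": "step_arm", "payload": {
  "steps": [
    [0,0,0,8],
    [0,0,0,8],
    [0,0,0,8],
    [0,0,0,8],
    [0,0,0,6],
    [0,0,0,0]
  ]
}}

```text
time: 22.0
tool_pos: [0.6004, -0.1078, 0.1246]
tool_rot: [0.002, 0.184, 0.983, -0.007]
contact_force: [-0.6, 0.0, -0.3]
gripper_width: 0.247
```

```bash
python3 -c "
from h import *
go(.602,-.109,.055,70)"
```

```text
tcp [ 600.4 -107.8  124.6] jaw 68.8 delta tool mm [-1.4  0.4 69.6] turn -1.2 t 22.0 tiltdeg [ 0.13 -0.87] w 0.247
```

{"api": "step_arm", "payload": {
  "steps": [
    [0,0,15,-0.6],
    [0,0,20,-0.6],
    [0.5,0,15,0],
    [0.5,0,12,0],
    [0.5,0,8,0],
    [0,0,0,0]
  ]
}}

```text
time: 22.6
tool_pos: [0.5983, -0.1081, 0.0495]
tool_rot: [0.002, 0.169, 0.986, -0.007]
contact_force: [0.4, -0.2, -1.2]
gripper_width: 0.25
```

```bash
python3 -c "
from h import *
go(.602,-.109,.0433,70)
s=state(); sh=wshot(); z=s['tool_pos'][2]; save(ortho(sh,.55,.65,-.16,-.06,z+.0047,.25),'o7.png')"
```

```text
tcp [ 598.3 -108.1   49.5] jaw 70.5 delta tool mm [-3.7  0.5  6.2] turn 0.5 t 22.6 tiltdeg [ 0.07 -0.85] w 0.25
```

View pics/o7.png

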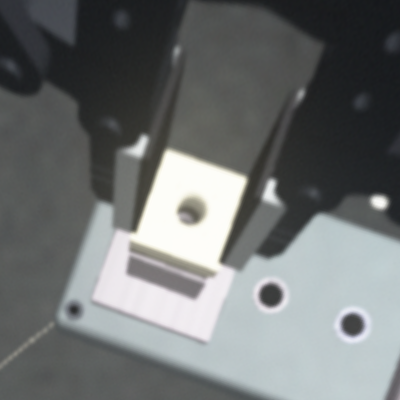

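White block held square, hole at (191,210) → (597.5,−107.8); shift 4.7 mm along tool −x.

{"api": "step_arm", "payload": {
  "steps": [
    [-3,0,0,0],
    [-2,0,2,0],
    [0,0,2,0],
    [0,0,1,0],
    [0,0,0,0]
  ]
}}

```text
time: 23.15
tool_pos: [0.6063, -0.1108, 0.048]
tool_rot: [0.005, 0.169, 0.986, -0.008]
contact_force: [-0.9, 0.2, -0.4]
gripper_width: 0.253
```

```bash
python3 -c "
from h import *
go(.6028,-.1093,.0433,70); print(state()['contact_force'])"
```

```text
tcp [ 606.3 -110.8   48. ] jaw 70.5 delta tool mm [3.9 0.3 4.7] turn 0.5 t 23.15 tiltdeg [ 0.43 -0.96] w 0.253
[-0.88535924  0.20264446 -0.36454247]
```

{"api": "step_arm", "payload": {
  "steps": [
    [2,0,1,0],
    [1,0,2,0],
    [0,0,1,0],
    [0,0,0.5,0],
    [0,0,0,0]
  ]
}}

```text
time: 23.65
tool_pos: [0.6036, -0.1099, 0.044]
tool_rot: [0.006, 0.169, 0.986, -0.008]
contact_force: [-0.4, 0.4, 0.4]
gripper_width: 0.25
```

```bash
python3 -c "
from h import *
go(.6028,-.1093,.0433,70); print(state()['contact_force'])"
```

```text
tcp [ 603.6 -109.9   44. ] jaw 70.5 delta tool mm [0.9 0.3 0.7] turn 0.5 t 23.65 tiltdeg [ 0.49 -0.98] w 0.25
[-0.4168956   0.43011262  0.3588554 ]
```

{"api": "step_arm", "payload": {
  "steps": [
    [0.5,0.3,0.7,0],
    [0,0,0.5,0],
    [0,0,0,0]
  ]
}}

```text
time: 23.95
tool_pos: [0.6036, -0.1098, 0.044]
tool_rot: [0.006, 0.169, 0.986, -0.008]
contact_force: [-1.1, 0.3, 1.5]
gripper_width: 0.247
```

{"api": "step_arm", "payload": {
  "steps": [
    [0,0,0,0],
    [0,0,0,0],
    [0,0,0,0],
    [0,0,-8,0],
    [0,0,-15,0],
    [0,0,-25,0],
    [0,0,-25,0],
    [0,0,0,0]
  ],
  "claw": 50
}}

```text
time: 24.75
tool_pos: [0.6028, -0.1081, 0.1213]
tool_rot: [0.006, 0.169, 0.986, -0.008]
contact_force: [0.0, 0.1, 0.5]
gripper_width: 0.502
```

```bash
python3 -c "
from h import *
sh=wshot(); P=wcloud(sh)
print(rect(P,[.601,-.11],.03,.0455,.06),rect(P,[.601,-.11],.03,.028,.06))
go(.52,-.36,.14,90)
T=np.load('topP.npy'); print(rect(T,[.549,-.387],.09,.024,.045))"
```

```text
[ 603.5 -109.5   24.8   23.8  -19.4   47.3  887. ] [ 602.8 -109.    26.5   24.2  -19.4   47.  1206. ]
tcp [ 601.8 -107.9  119.3] jaw 70.5 delta tool mm [  -7.  -265.3  -17.1] turn -19.5 t 24.8 tiltdeg [ 0.38 -0.94] w 0.498
[ 547.4 -387.2  128.7   29.5    6.7   29.1  486. ]
```

Stack complete: white top at (603.5,−109.5), top z ≈ 47–48 mm. For the bar I need the opposite jaw sense (joint-6 range), so I turn about 154°.

{"api": "step_arm", "payload": {
  "steps": [
    [0,0,-20,8.5],
    [0,0,-10,8.5],
    [0,0,0,8.5],
    [0,0,0,8.5],
    [0,0,0,8.5],
    [0,0,0,8.5],
    [0,0,0,8.5],
    [0,0,0,8.5]
  ],
  "claw": 60
}}

```text
time: 25.6
tool_pos: [0.5969, -0.106, 0.1431]
tool_rot: [0.003, 0.698, 0.717, -0.006]
contact_force: [-1.2, 0.2, -0.4]
gripper_width: 0.599
```

{"api": "step_arm", "payload": {
  "steps": [
    [0,0,0,8.5],
    [0,0,0,8.5],
    [0,0,0,8.5],
    [0,0,0,8.5],
    [0,0,0,8.5],
    [0,0,0,8.5],
    [0,0,0,8.5],
    [0,0,0,8.5]
  ]
}}

```text
time: 26.4
tool_pos: [0.5909, -0.1042, 0.1328]
tool_rot: [0.002, 0.98, 0.198, -0.01]
contact_force: [-0.4, 0.5, 0.3]
gripper_width: 0.598
```

```bash
python3 -c "
from h import *
go(.50,-.39,.14,-83.3); print(np.degrees(state()['joint_pos']))"
```

```text
tcp [ 590.9 -104.2  132.8] jaw -67.2 delta tool mm [-194.6  228.3   -3.1] turn 16.1 t 26.4 tiltdeg [-1.13 -0.48] w 0.598
[-16.74061929   4.87705945 100.15889417  -0.80522215  75.90722444
  50.67254867]
```

{"api": "step_arm", "payload": {
  "steps": [
    [-20,20,-5,4],
    [-30,25,-5,4],
    [-35,30,0,4],
    [-35,30,0,4],
    [-35,30,0,0],
    [-25,30,0,0],
    [-20,20,0,0],
    [0,0,0,0]
  ]
}}

```text
time: 27.2
tool_pos: [0.4239, -0.3293, 0.1397]
tool_rot: [0.0, 0.998, 0.054, -0.015]
contact_force: [-0.9, 0.5, -0.1]
gripper_width: 0.603
```

```bash
python3 -c "
from h import *
sh=wshot(); P=wcloud(sh); save(ortho(sh,.43,.65,-.48,-.3,.029,.4),'o8.png')
print(rect(P,[.549,-.387],.1,.022,.045),rect(P,[.5,-.39],.05,.0335,.045))
go(.50,-.39,.14,-83.3)"
```

```text
[ 543.  -386.4  117.6   29.4    6.5   28.3 4299. ] [ 487.3 -392.9   28.3    5.4  -83.7   38.2  211. ]
tcp [ 424.6 -328.1  139.4] jaw -83.8 delta tool mm [68.2 69.7 -2.8] turn -0.5 t 27.25 tiltdeg [-1.73 -0.06] w 0.599
```

View pics/o8.png

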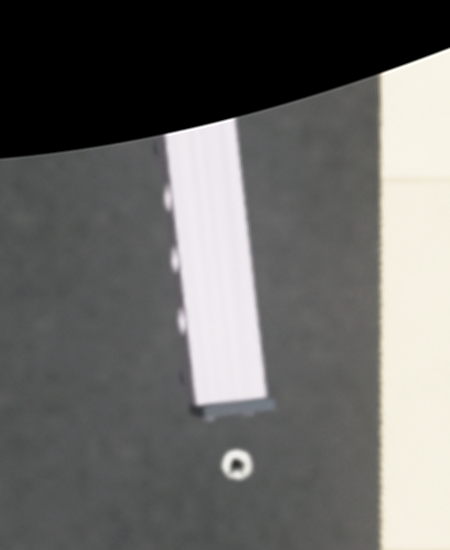

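Bar seen: stop at (235,407) toward the robot, stop centre (487.3,−392.9), bar x-axis at 6.4°, so its origin is ≈(500.7,−391.4). I grasp at bar x≈30.

```bash
python3 -c "
from h import *
go(.5305,-.3881,.05,-83.6)"
```

```text
tcp [ 424.6 -328.1  139.4] jaw -83.8 delta tool mm [101.4  71.3  86.3] turn -0.2 t 27.25 tiltdeg [-1.73 -0.06] w 0.599
```

{"api": "step_arm", "payload": {
  "steps": [
    [20,15,0,0],
    [25,15,5,0],
    [25,15,15,0],
    [20,15,15,0],
    [8,8,15,0],
    [2,3,15,0],
    [0,0,10,0],
    [0,0,0,0]
  ]
}}

```text
time: 28.05
tool_pos: [0.5365, -0.3795, 0.0525]
tool_rot: [-0.004, 0.998, 0.058, -0.016]
contact_force: [-0.6, -0.2, 0.6]
gripper_width: 0.6
```

```bash
python3 -c "
from h import *
go(.5305,-.3881,.008,-83.6)"
```

```text
tcp [ 536.5 -379.5   52.5] jaw -83.3 delta tool mm [-5.5  8.3 44.7] turn 0.3 t 28.05 tiltdeg [-1.91  0.37] w 0.6
```

{"api": "step_arm", "payload": {
  "steps": [
    [-3,5,0,0],
    [-2,3,8,0],
    [0,0,10,0],
    [0,0,10,0],
    [0,0,10,0],
    [0,0,4,0],
    [0,0,0,0]
  ]
}}

```text
time: 28.75
tool_pos: [0.5298, -0.3882, 0.0091]
tool_rot: [-0.004, 0.998, 0.058, -0.016]
contact_force: [0.3, 0.9, -0.8]
gripper_width: 0.601
```

```bash
python3 -c "
from h import *
go(.5305,-.3881,.008,-83.6)"
```

```text
tcp [ 529.8 -388.2    9.1] jaw -83.4 delta tool mm [ 0.8 -0.   1. ] turn 0.2 t 28.75 tiltdeg [-1.82  0.3 ] w 0.601
```

Well placed. Close and lift.

{"api": "step_arm", "payload": {
  "steps": [
    [0,0,0,0],
    [0,0,0,0],
    [0,0,0,0],
    [0,0,0,0],
    [0,0,0,0],
    [0,0,-5,0],
    [0,0,-10,0],
    [0,0,-15,0]
  ],
  "claw": 0
}}

```text
time: 29.55
tool_pos: [0.5284, -0.386, 0.0366]
tool_rot: [-0.006, 0.998, 0.058, -0.019]
contact_force: [-0.5, 0.2, -4.1]
gripper_width: 0.314
```

{"api": "step_arm", "payload": {
  "steps": [
    [0,0,-25,0],
    [0,0,-25,0],
    [0,0,-25,0],
    [0,0,-25,0],
    [0,0,0,0]
  ]
}}

```text
time: 30.05
tool_pos: [0.5335, -0.3878, 0.1482]
tool_rot: [-0.004, 0.998, 0.058, -0.016]
contact_force: [1.2, 0.2, -3.3]
gripper_width: 0.312
```

```bash
python3 -c "
from h import *
go(.5765,-.1751,.14,-20); print(state()['contact_force'],state()['ft_torque'])
im,d,P=cloud('side'); save(im[200:340,190:400],'s1.png',3)"
```

```text
tcp [ 533.5 -387.8  148.2] jaw -83.3 delta tool mm [  67.6 -206.2    8.1] turn -63.3 t 30.05 tiltdeg [-1.89  0.35] w 0.312
[ 1.2382178   0.15031793 -3.3363812 ] [-0.0295997  -0.06219542  0.03477157]
```

View pics/s1.png

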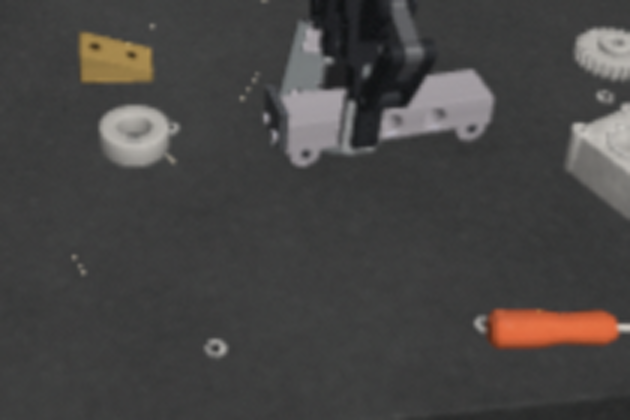

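The bar hangs level from the fingers near its stop end, at left (275,115). Carry it to the base.

{"api": "step_arm", "payload": {
  "steps": [
    [5,-15,0,0],
    [10,-25,0,0],
    [10,-30,0,0],
    [10,-30,0,0],
    [10,-30,0,0],
    [10,-30,0,0],
    [8,-25,0,0],
    [4,-15,0,0]
  ]
}}

```text
time: 30.9
tool_pos: [0.5691, -0.1649, 0.1312]
tool_rot: [-0.013, 0.998, 0.056, -0.027]
contact_force: [0.2, -0.7, -3.5]
gripper_width: 0.317
```

{"api": "step_arm", "payload": {
  "steps": [
    [0,0,0,-8],
    [0,0,0,-8],
    [0,0,0,-8],
    [0,0,0,-8],
    [0,0,0,-8],
    [0,0,0,-8],
    [0,0,0,-8],
    [0,0,0,-5]
  ]
}}

```text
time: 31.7
tool_pos: [0.5617, -0.1565, 0.1189]
tool_rot: [-0.034, 0.817, 0.575, -0.022]
contact_force: [0.4, 0.1, -4.0]
gripper_width: 0.312
```

```bash
python3 -c "
from h import *
go(.5765,-.1751,.10,-20)"
```

```text
tcp [ 561.7 -156.5  118.9] jaw -19.7 delta tool mm [-12.6  21.6  17.2] turn 0.3 t 31.7 tiltdeg [-4.29  1.72] w 0.312
```

Tool tilt has drifted to about 4.5° across the bar. I'll test which motions undo it before placing.

{"api": "step_arm", "payload": {
  "steps": [
    [0,0,-12,0],
    [0,0,-12,0],
    [0,0,-12,0],
    [0,0,-12,0],
    [0,0,-12,0],
    [0,0,-12,0],
    [0,0,-12,0],
    [0,0,-12,0]
  ]
}}

```text
time: 32.5
tool_pos: [0.568, -0.1589, 0.2203]
tool_rot: [-0.035, 0.819, 0.573, -0.023]
contact_force: [0.2, -1.0, -3.2]
gripper_width: 0.311
```

```bash
python3 -c "
from h import *
go(.5765,-.1751,.12,-20)"
```

```text
tcp [ 568.  -158.9  220.3] jaw -20.1 delta tool mm [-12.6  21.9  98.8] turn -0.1 t 32.5 tiltdeg [-4.49  1.78] w 0.311
```

{"api": "step_arm", "payload": {
  "steps": [
    [0,0,40,0],
    [0,0,40,0],
    [0,0,0,0]
  ]
}}

```text
time: 32.8
tool_pos: [0.5661, -0.1582, 0.147]
tool_rot: [-0.03, 0.819, 0.573, -0.02]
contact_force: [-1.2, 0.3, -3.6]
gripper_width: 0.313
```

```bash
python3 -c "
from h import *
go(.5765,-.1751,.12,-20)"
```

```text
tcp [ 566.1 -158.2  147. ] jaw -20.1 delta tool mm [-12.4  17.5  25.8] turn -0.1 t 32.8 tiltdeg [-3.83  1.51] w 0.313
```

{"api": "step_arm", "payload": {
  "steps": [
    [0,0,-20,0],
    [0,0,-20,0],
    [0,0,-20,0],
    [0,0,-20,0],
    [0,0,-20,0],
    [0,0,50,0],
    [0,0,50,0],
    [0,0,0,0]
  ]
}}

```text
time: 33.6
tool_pos: [0.5727, -0.1609, 0.169]
tool_rot: [-0.023, 0.819, 0.573, -0.015]
contact_force: [-1.2, -0.0, -5.3]
gripper_width: 0.313
```

{"api": "step_arm", "payload": {
  "steps": [
    [0,0,-20,0],
    [0,0,-20,0],
    [0,0,-20,0],
    [0,0,-20,0],
    [0,0,-20,0],
    [0,0,50,0],
    [0,0,50,0],
    [0,0,0,0]
  ]
}}

```text
time: 34.4
tool_pos: [0.5825, -0.1648, 0.2052]
tool_rot: [-0.01, 0.82, 0.573, -0.007]
contact_force: [-1.2, -0.2, -5.7]
gripper_width: 0.31
```

{"api": "step_arm", "payload": {
  "steps": [
    [0,0,-20,0],
    [0,0,-20,0],
    [0,0,-20,0],
    [0,0,-20,0],
    [0,0,-20,0],
    [0,0,50,0],
    [0,0,50,0],
    [0,0,0,0]
  ]
}}

```text
time: 35.2
tool_pos: [0.5926, -0.1687, 0.2517]
tool_rot: [0.007, 0.82, 0.573, 0.004]
contact_force: [-1.1, -0.2, -4.5]
gripper_width: 0.312
```

```bash
python3 -c "
from h import *
go(.5765,-.1751,.12,-20)"
```

```text
tcp [ 592.6 -168.7  251.7] jaw -20.1 delta tool mm [-11.4 -14.9 131.5] turn -0.1 t 35.2 tiltdeg [ 0.78 -0.38] w 0.312
```

Pumping works: tilt is down to below 1°. Descend to just above the stack.

{"api": "step_arm", "payload": {
  "steps": [
    [-4,-5,20,0],
    [-4,-5,20,0],
    [-3,-5,20,0],
    [0,0,20,0],
    [0,0,20,0],
    [0,0,20,0],
    [0,0,15,0],
    [0,0,0,0]
  ]
}}

```text
time: 36.0
tool_pos: [0.5901, -0.1811, 0.1476]
tool_rot: [0.022, 0.819, 0.573, 0.013]
contact_force: [0.1, -0.7, -3.8]
gripper_width: 0.314
```

```bash
python3 -c "
from h import *
go(.5765,-.1751,.075,-20)"
```

```text
tcp [ 590.1 -181.1  147.6] jaw -20.1 delta tool mm [  1.2 -18.5  71.7] turn -0.1 t 36.0 tiltdeg [ 2.66 -1.18] w 0.314
```

{"api": "step_arm", "payload": {
  "steps": [
    [0,-5,-50,0],
    [0,-5,-50,0],
    [0,0,0,0]
  ]
}}

```text
time: 36.3
tool_pos: [0.5763, -0.1757, 0.2535]
tool_rot: [0.022, 0.819, 0.573, 0.013]
contact_force: [1.1, -1.5, -1.6]
gripper_width: 0.315
```

```bash
python3 -c "
from h import *
go(.5765,-.1751,.075,-20)"
```

```text
tcp [ 576.3 -175.7  253.5] jaw -20.1 delta tool mm [  1.2  -9.  178.3] turn -0.1 t 36.3 tiltdeg [ 2.66 -1.17] w 0.315
```

{"api": "step_arm", "payload": {
  "steps": [
    [0,0,10,0],
    [0,0,10,0],
    [0,0,10,0],
    [0,0,10,0],
    [0,0,10,0],
    [0,0,10,0],
    [0,0,10,0],
    [0,0,10,0]
  ]
}}

```text
time: 37.1
tool_pos: [0.5787, -0.1768, 0.1641]
tool_rot: [0.019, 0.819, 0.573, 0.012]
contact_force: [-0.2, -0.7, -3.8]
gripper_width: 0.314
```

```bash
python3 -c "
from h import *
go(.5765,-.1751,.075,-20)"
```

```text
tcp [ 578.7 -176.8  164.1] jaw -20.1 delta tool mm [ 1.1 -6.6 88.9] turn -0.1 t 37.1 tiltdeg [ 2.38 -1.04] w 0.314
```

{"api": "step_arm", "payload": {
  "steps": [
    [0,0,0,8],
    [0,0,0,8],
    [0,0,0,8],
    [0,0,0,8],
    [0,0,0,-8],
    [0,0,0,-8],
    [0,0,0,-8],
    [0,0,0,-8]
  ]
}}

```text
time: 37.9
tool_pos: [0.5766, -0.1759, 0.1552]
tool_rot: [0.016, 0.821, 0.571, 0.01]
contact_force: [-0.4, -0.1, -4.5]
gripper_width: 0.313
```

```bash
python3 -c "
from h import *
go(.5765,-.1751,.075,-20)"
```

```text
tcp [ 576.6 -175.9  155.2] jaw -20.4 delta tool mm [ 0.9 -3.4 80.1] turn -0.4 t 37.9 tiltdeg [ 1.94 -0.84] w 0.313
```

{"api": "step_arm", "payload": {
  "steps": [
    [0,0,2,6],
    [0,0,2,6],
    [0,0,2,6],
    [0,0,2,6],
    [0,0,2,-6],
    [0,0,2,-6],
    [0,0,2,-6],
    [0,0,2,-6]
  ]
}}

```text
time: 38.7
tool_pos: [0.5775, -0.1763, 0.1345]
tool_rot: [0.016, 0.821, 0.571, 0.01]
contact_force: [-0.5, 0.1, -3.7]
gripper_width: 0.313
```

{"api": "step_arm", "payload": {
  "steps": [
    [0,0,2,6],
    [0,0,2,6],
    [0,0,2,6],
    [0,0,2,6],
    [0,0,2,-6],
    [0,0,2,-6],
    [0,0,2,-6],
    [0,0,2,-6]
  ]
}}

```text
time: 39.5
tool_pos: [0.5781, -0.1765, 0.1134]
tool_rot: [0.015, 0.821, 0.571, 0.009]
contact_force: [0.2, -0.5, -3.4]
gripper_width: 0.313
```

{"api": "step_arm", "payload": {
  "steps": [
    [0,0,3,0],
    [0,0,3,0],
    [0,0,3,0],
    [0,0,3,0],
    [0,0,3,0],
    [0,0,3,0],
    [0,0,0,0]
  ]
}}

```text
time: 40.2
tool_pos: [0.5784, -0.1767, 0.0922]
tool_rot: [0.015, 0.822, 0.569, 0.009]
contact_force: [-0.1, 0.1, -3.1]
gripper_width: 0.316
```

```bash
python3 -c "
from h import *
go(.5765,-.1751,.06,-20)
s=state(); sh=wshot(); P=wcloud(sh); np.savez('w9.npz',P=P,im=sh[0],d=sh[1],T=sh[2],K=sh[3])
z=s['tool_pos'][2]; save(ortho(sh,.52,.68,-.26,-.04,z+.021,.35),'o9.png')
print(rect(P,[.603,-.109],.05,.045,.052), rect(P,[.58,-.16],.1,z+.012,z+.026))"
```

```text
tcp [ 578.4 -176.7   92.2] jaw -20.7 delta tool mm [ 0.8 -3.5 32.1] turn -0.7 t 40.2 tiltdeg [ 1.82 -0.78] w 0.316
None [  583.2  -156.2   121.4    53.4    79.6   112.2 15766. ]
```

View pics/o9.png

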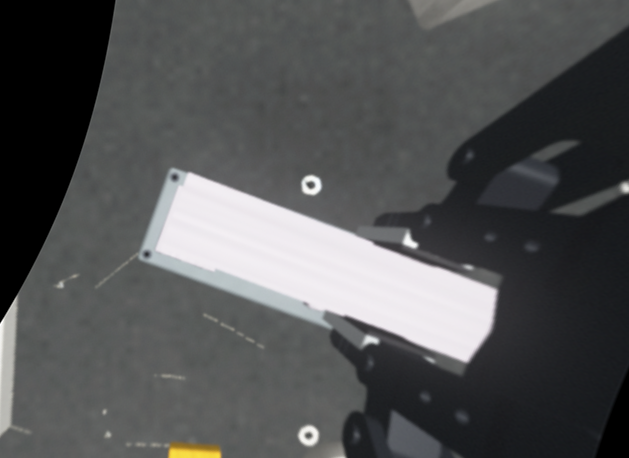

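From above, the bar's far end is centred at (172,212) → grasp at bar x≈30, axis ≈69.8°, in line with the base; about 3.5 mm of shift remains.

{"api": "step_arm", "payload": {
  "steps": [
    [0,-2,2,-0.6],
    [0.5,-1.5,3,0],
    [0,0,4,0],
    [0,0,4,0],
    [0,0,4,0],
    [0,0,4,0],
    [0,0,3,0],
    [0,0,0,0]
  ]
}}

```text
time: 41.05
tool_pos: [0.5761, -0.1753, 0.0664]
tool_rot: [0.015, 0.819, 0.573, 0.009]
contact_force: [0.9, -1.2, -3.3]
gripper_width: 0.314
```

```bash
python3 -c "
from h import *
go(.5765,-.1751,.057,-20); print(state()['contact_force'])"
```

```text
tcp [ 576.1 -175.3   66.4] jaw -20.0 delta tool mm [ 0.3 -0.1  9.4] turn -0.0 t 41.05 tiltdeg [ 1.86 -0.8 ] w 0.314
[ 0.90583877 -1.21436846 -3.33978421]
```

{"api": "step_arm", "payload": {
  "steps": [
    [0,0,3,0],
    [0,0,3,0],
    [0,0,3,0],
    [0,0,2,0],
    [0,0,2,0],
    [0,0,0,0]
  ]
}}

```text
time: 41.65
tool_pos: [0.5779, -0.1759, 0.0549]
tool_rot: [0.016, 0.819, 0.573, 0.01]
contact_force: [-1.5, 0.6, -0.0]
gripper_width: 0.311
```

```bash
python3 -c "
from h import *
go(.5765,-.1751,.0345,-20); print(state()['contact_force'])"
```

```text
tcp [ 577.9 -175.9   54.9] jaw -20.0 delta tool mm [ 0.3 -2.3 20.3] turn -0.0 t 41.65 tiltdeg [ 1.98 -0.81] w 0.311
[-1.51000519  0.56136562 -0.01431363]
```

Contact at the expected height. Continue, letting the bar pivot in the grip.

{"api": "step_arm", "payload": {
  "steps": [
    [0,-0.6,3,0],
    [0,-0.6,3,0],
    [0,-0.6,3,0],
    [0,-0.5,3,0],
    [0,0,0,0]
  ]
}}

```text
time: 42.15
tool_pos: [0.5815, -0.1769, 0.0512]
tool_rot: [0.02, 0.819, 0.573, 0.014]
contact_force: [-2.1, 1.2, 0.6]
gripper_width: 0.311
```

```bash
python3 -c "
from h import *
go(.5765,-.1751,.0345,-20); print(state()['contact_force'])"
```

```text
tcp [ 581.5 -176.9   51.2] jaw -20.0 delta tool mm [ 0.  -6.1 16.4] turn -0.0 t 42.15 tiltdeg [ 2.63 -0.93] w 0.311
[-2.06263193  1.18142662  0.56960731]
```

```bash
cat >> h.py <<'E'
B=np.array([.6005,-.1091]); A=np.radians(70.1)
def base(P):
    Q=P.reshape(-1,3); Q=Q[np.isfinite(Q[:,0])]; d=Q[:,:2]-B
    return np.c_[d@[np.cos(A),np.sin(A)],d@[-np.sin(A),np.cos(A)],Q[:,2]]*1000
def barplane(P):
    Q=base(P); q=Q[(Q[:,0]>-35)&(Q[:,0]<5)&(abs(Q[:,1])<9)&(Q[:,2]>60)]
    c=np.linalg.lstsq(np.c_[q[:,:2],np.ones(len(q))],q[:,2],rcond=None)[0]
    q=q[abs(q[:,2]-np.c_[q[:,:2],np.ones(len(q))]@c)<3]; c=np.linalg.lstsq(np.c_[q[:,:2],np.ones(len(q))],q[:,2],rcond=None)[0]
    print('bar pitch,roll deg',np.round(np.degrees(np.arctan(c[:2])),2),'z0',round(c[2],1),len(q))
    t=Q[(Q[:,2]>c[2]-12+c[0]*Q[:,0]*0)&(Q[:,2]<c[2]+40)&(Q[:,0]>-45)&(Q[:,0]<40)&(abs(Q[:,1])<30)]
    for x in (-30,-15,0,10):
        s=t[abs(t[:,0]-x)<2]; s=s[abs(s[:,2]-(c[0]*s[:,0]+c[1]*s[:,1]+c[2]))<2.5]
        if len(s): print(x,'y range',np.round([s[:,1].min(),s[:,1].max()],1))
    e=t[abs(t[:,1]-0)<6]; print('far end x',np.round(np.percentile(e[:,0],99.5),1))
    b=Q[(Q[:,2]>43)&(Q[:,2]<51)&(Q[:,0]>-25)&(Q[:,0]<30)&(abs(Q[:,1])<30)]
    if len(b): print('white pts',len(b),np.round(np.percentile(b,[1,99],0),1).tolist())
E
python3 - <<'E'
from h import *
sh=wshot(); P=wcloud(sh); barplane(P); s=state(); print(base(np.array([s['tool_pos']])))
im,d,PS=cloud('side'); barplane(PS); save(im[195:275,250:350],'s2.png',7)
E
```

```text
bar pitch,roll deg [ 5.18 -2.72] z0 76.5 4343
-30 y range [-18.2   9.7]
-15 y range [-18.2   9.6]
0 y range [-17.8  10. ]
10 y range [-17.9   9.8]
far end x 10.1
[[-70.31542285  -5.44564939  51.23718387]]
bar pitch,roll deg [-86.74  85.31] z0 6.5 1Traceback (most recent call last):
  File "<stdin>", line 3, in <module>
  File "h.py", line 58, in barplane
    e=t[abs(t[:,1]-0)<6]; print('far end x',np.round(np.percentile(e[:,0],99.5),1))
                                                     ~~~~~~~~~~~~~^^^^^^^^^^^^^
    return _quantile_unchecked(
        a, q, axis, out, overwrite_input, method, keepdims, weights)
    return _ureduce(a,
                    func=_quantile_ureduce_func,
    ...<5 lines>...
                    overwrite_input=overwrite_input,
                    method=method)
    r = func(a, **kwargs)
    result = _quantile(arr,
                       quantiles=q,
    ...<2 lines>...
                       out=out,
                       weights=wgt)
    slices_having_nans = np.isnan(arr[-1, ...])
                                  ~~~^^^^^^^^^
IndexError: index -1 is out of bounds for axis 0 with size 0
```

The bar is pivoting as wanted (pitch 5.2°), but the tool drifts outward: the bar centre is 4 mm off across the base. Lift a little, shift back, then press with compensation.

{"api": "step_arm", "payload": {
  "steps": [
    [0,0,-5,0],
    [0,0,-5,0],
    [0,-2,-2,0],
    [0,-2,0,0],
    [0,-2,0,0],
    [0,0,0,0]
  ]
}}

```text
time: 42.85
tool_pos: [0.5726, -0.1741, 0.0597]
tool_rot: [0.019, 0.819, 0.573, 0.013]
contact_force: [-0.1, -0.5, -4.2]
gripper_width: 0.308
```

```bash
python3 - <<'E'
from h import *
go(.5765,-.1751,.0345,-20); sh=wshot(); P=wcloud(sh); barplane(P)
E
```

```text
tcp [ 572.6 -174.1   59.7] jaw -20.0 delta tool mm [ 0.4  2.9 25.4] turn -0.0 t 42.85 tiltdeg [ 2.41 -0.95] w 0.308
bar pitch,roll deg [ 4.53 -2.3 ] z0 84.7 4287
-30 y range [-9.1 18.9]
-15 y range [-9.  18.8]
0 y range [-8.7 19.3]
10 y range [-8.9 19.1]
far end x 9.8
```

{"api": "step_arm", "payload": {
  "steps": [
    [0,0,4,0],
    [0,0,4,0],
    [0,-0.5,4,0],
    [0,-1,4,0],
    [0,-1,4,0],
    [0,0,0,0]
  ]
}}

```text
time: 43.5
tool_pos: [0.5763, -0.1753, 0.0455]
tool_rot: [0.022, 0.819, 0.573, 0.016]
contact_force: [-1.6, -0.3, 0.3]
gripper_width: 0.313
```

```bash
python3 - <<'E'
from h import *
go(.5765,-.1751,.0345,-20); sh=wshot(); P=wcloud(sh); barplane(P); print(state()['contact_force'])
E
```

```text
tcp [ 576.3 -175.3   45.5] jaw -20.1 delta tool mm [ 0.3 -0.5 11. ] turn -0.1 t 43.5 tiltdeg [ 2.99 -1.03] w 0.313
bar pitch,roll deg [ 9.39 -2.89] z0 76.5 4663
-30 y range [-12.3  15.4]
-15 y range [-12.3  15.6]
0 y range [-12.2  15.9]
10 y range [-12.1  16. ]
far end x 10.7
[-0.78548423  2.21708477  0.24366672]
```

{"api": "step_arm", "payload": {
  "steps": [
    [0,-1,4,0],
    [0,-1,4,0],
    [0,-1,4,0],
    [0,-1,4,0],
    [0,0,0,0]
  ]
}}

```text
time: 44.05
tool_pos: [0.5793, -0.1769, 0.0369]
tool_rot: [0.027, 0.819, 0.573, 0.02]
contact_force: [-0.9, 0.4, 1.5]
gripper_width: 0.308
```

```bash
python3 - <<'E'
from h import *
go(.5765,-.1751,.0345,-20); sh=wshot(); P=wcloud(sh); barplane(P); print(state()['contact_force'])
E
```

```text
tcp [ 579.3 -176.9   36.9] jaw -20.1 delta tool mm [ 0.7 -3.4  2.1] turn -0.1 t 44.05 tiltdeg [ 3.68 -1.26] w 0.308
bar pitch,roll deg [16.25 -3.44] z0 76.8 5229
-30 y range [-15.2  12.5]
-15 y range [-15.1  12.8]
0 y range [-14.7  13.3]
far end x 10.3
[-0.4233637  -1.03690816  2.68625958]
```

Pitch 16.3°, centred within about 1 mm. A last bit down, then release and back off.

{"api": "step_arm", "payload": {
  "steps": [
    [0,-1,3,0],
    [0,0,2,0],
    [0,0,0,0]
  ]
}}

```text
time: 44.4
tool_pos: [0.5812, -0.1782, 0.0365]
tool_rot: [0.03, 0.819, 0.573, 0.021]
contact_force: [-0.8, -0.1, 1.3]
gripper_width: 0.315
```

```bash
python3 - <<'E'
from h import *
go(.5765,-.1751,.0345,-20); sh=wshot(); P=wcloud(sh); barplane(P); print(state()['contact_force'])
E
```

```text
tcp [ 581.2 -178.2   36.5] jaw -20.1 delta tool mm [ 1.3 -5.6  1.6] turn -0.1 t 44.4 tiltdeg [ 3.93 -1.41] w 0.315
bar pitch,roll deg [16.84 -3.7 ] z0 77.2 5321
-30 y range [-17.2  10.4]
-15 y range [-17.2  10.9]
0 y range [-16.8  11.3]
far end x 9.7
white pts 14 [[12.6, 2.3, 46.8], [12.8, 7.8, 48.8]]
[ 0.0583619  -0.24943254  1.63178613]
```

{"api": "step_arm", "payload": {
  "steps": [
    [0,-2,0,0],
    [0,-1,0,0],
    [0,0,0,0]
  ]
}}

```text
time: 44.75
tool_pos: [0.5797, -0.1775, 0.0364]
tool_rot: [0.031, 0.819, 0.572, 0.023]
contact_force: [1.9, -1.5, 2.0]
gripper_width: 0.309
```

{"api": "step_arm", "payload": {
  "steps": [
    [0,0,0,0],
    [0,0,0,0],
    [0,0,0,0],
    [0,0,0,0],
    [0,0,-5,0],
    [0,0,-15,0],
    [0,0,-25,0],
    [0,0,-25,0]
  ],
  "claw": 60
}}

```text
time: 45.55
tool_pos: [0.5693, -0.1735, 0.1024]
tool_rot: [0.025, 0.819, 0.573, 0.018]
contact_force: [1.1, 0.2, -0.3]
gripper_width: 0.6
```

{"api": "step_arm", "payload": {
  "steps": [
    [0,0,-25,0],
    [0,0,-25,0],
    [0,0,0,0]
  ]
}}

```text
time: 45.85
tool_pos: [0.5687, -0.1735, 0.1632]
tool_rot: [0.03, 0.819, 0.573, 0.021]
contact_force: [-0.2, -0.0, -0.1]
gripper_width: 0.6
```

```bash
python3 - <<'E'
from h import *
go(.4286,-.104,.16,-80); sh=wshot(); P=wcloud(sh); barplane(P)
save(ortho(sh,.52,.68,-.26,-.04,.06,.35),'o10.png')
W=rect(P,[.428,-.104],.05,.005,.03); print(W)
E
```

```text
tcp [ 568.7 -173.5  163.2] jaw -20.0 delta tool mm [  17.3 -155.3   -8.3] turn 60.0 t 45.85 tiltdeg [ 3.94 -1.46] w 0.6
bar pitch,roll deg [17.45  0.16] z0 77.1 1133
-30 y range [-17.5  10. ]
-15 y range [-17.6   9.3]
0 y range [-18.1   9.4]
far end x 8.2
white pts 80 [[4.4, -14.9, 45.9], [12.5, 10.0, 50.4]]
[ 428.1 -106.1   56.3   34.1   -3.7   15.6 1657. ]
```

View pics/o10.png

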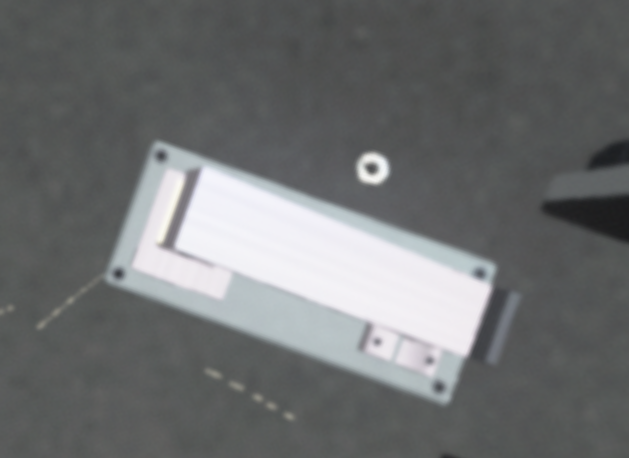

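Bar seated: pitch 17.45°, roll 0.2°, centreline about −3 to −4 mm across, stop at the V end (500,325), white block under the far roller. Now the wedge at (428.1,−106.1), axis −3.7°; I'll check its slope while turning the tool.

{"api": "step_arm", "payload": {
  "steps": [
    [0,-15,0,8],
    [0,-20,0,8],
    [5,-20,0,8],
    [10,-20,0,8],
    [5,-15,0,8],
    [0,-10,0,8],
    [0,-5,0,8],
    [0,0,0,8]
  ]
}}

```text
time: 46.7
tool_pos: [0.4962, -0.0882, 0.1453]
tool_rot: [0.01, 0.999, 0.029, 0.026]
contact_force: [-0.3, 0.2, 0.7]
gripper_width: 0.601
```

```bash
python3 - <<'E'
from h import *
sh=wshot(); P=wcloud(sh)
print(rect(P,[.428,-.106],.05,.005,.03))
for x in (.405,.415,.43,.445,.45):
    Q=P.reshape(-1,3); q=Q[(abs(Q[:,0]-x)<.002)&(abs(Q[:,1]+.106)<.008)]; print(x,len(q),np.median(q[:,2]) if len(q) else '')
go(.4201,-.1056,.10,-93.7)
E
```

```text
[ 427.8 -105.9   55.8   34.9   -4.2   15.6 1891. ]
0.405 56 0.023119886787211885
0.415 61 0.02033802134879037
0.43 66 0.015235267583358192
0.445 67 0.010406289907155697
0.45 64 0.009093671638987971
tcp [496.1 -88.3 145. ] jaw -86.9 delta tool mm [-79.   12.2  41.4] turn 6.8 t 46.75 tiltdeg [ 2.94 -1.09] w 0.6
```

{"api": "step_arm", "payload": {
  "steps": [
    [-10,2,0,3.4],
    [-10,2,0,3.4],
    [-12,2,3,0],
    [-12,2,5,0],
    [-12,2,5,0],
    [-12,2,5,0],
    [-8,1,5,0],
    [0,0,5,0]
  ]
}}

```text
time: 47.55
tool_pos: [0.4143, -0.0981, 0.1053]
tool_rot: [0.007, 0.999, -0.025, 0.02]
contact_force: [-0.3, -0.3, -1.6]
gripper_width: 0.598
```

```bash
python3 - <<'E'
from h import *
go(.4199,-.1056,.035,-93.9)
E
```

```text
tcp [414.3 -98.1 105.3] jaw -92.9 delta tool mm [ 3.   6.3 70.5] turn 1.0 t 47.55 tiltdeg [ 2.32 -0.87] w 0.598
```

{"api": "step_arm", "payload": {
  "steps": [
    [1,2,9,1],
    [0,2,10,0],
    [0,2,10,0],
    [0,0,10,0],
    [0,0,10,0],
    [0,0,10,0],
    [0,0,10,0],
    [0,0,0,0]
  ]
}}

```text
time: 48.35
tool_pos: [0.418, -0.1053, 0.0284]
tool_rot: [0.006, 0.999, -0.034, 0.019]
contact_force: [-0.1, -0.1, -0.3]
gripper_width: 0.599
```

```bash
python3 - <<'E'
from h import *
go(.4199,-.1056,.004,-93.9)
E
```

```text
tcp [ 418.  -105.3   28.4] jaw -93.9 delta tool mm [ 1.  -0.1 24.5] turn 0.0 t 48.35 tiltdeg [ 2.15 -0.77] w 0.599
```

{"api": "step_arm", "payload": {
  "steps": [
    [0,0,8,0],
    [0,0,8,0],
    [0,0,5,0],
    [0,0,2,0],
    [0,0,0,0]
  ]
}}

```text
time: 48.85
tool_pos: [0.4196, -0.1058, 0.0039]
tool_rot: [0.006, 0.999, -0.034, 0.02]
contact_force: [0.8, -0.0, 0.5]
gripper_width: 0.601
```

```bash
python3 - <<'E'
from h import *
go(.4199,-.1056,.004,-93.9)
E
```

```text
tcp [ 419.6 -105.8    3.9] jaw -93.9 delta tool mm [ 0.3 -0.2 -0.1] turn 0.0 t 48.85 tiltdeg [ 2.21 -0.8 ] w 0.601
```

{"api": "step_arm", "payload": {
  "steps": [
    [0,0,0,0],
    [0,0,0,0],
    [0,0,0,0],
    [0,0,0,0],
    [0,0,-8,0],
    [0,0,-20,0],
    [0,0,-30,0],
    [0,0,-40,0]
  ],
  "claw": 0
}}

```text
time: 49.65
tool_pos: [0.4097, -0.1018, 0.0983]
tool_rot: [0.003, 0.999, -0.034, 0.012]
contact_force: [0.4, -0.2, -1.9]
gripper_width: 0.38
```

{"api": "step_arm", "payload": {
  "steps": [
    [0,0,-40,0],
    [15,5,0,-8],
    [15,5,0,-8],
    [15,10,0,-8],
    [15,10,0,-8],
    [15,15,0,-8],
    [10,15,0,-8],
    [10,15,0,-8]
  ]
}}

```text
time: 50.45
tool_pos: [0.5333, -0.1382, 0.1561]
tool_rot: [0.015, 0.889, 0.457, 0.014]
contact_force: [0.2, 0.0, -2.5]
gripper_width: 0.383
```

```bash
python3 - <<'E'
from h import *
go(.5727,-.1941,.10,-21)
E
```

```text
tcp [ 533.3 -138.2  156.1] jaw -35.6 delta tool mm [-23.1  62.4  58.4] turn -14.6 t 50.45 tiltdeg [ 2.16 -0.82] w 0.383
```

{"api": "step_arm", "payload": {
  "steps": [
    [0,0,0,-7.3],
    [0,0,0,-7.3],
    [-2,12,5,0],
    [-2,14,5,0],
    [-2,14,5,0],
    [0,10,5,0],
    [0,5,5,0],
    [0,0,0,0]
  ]
}}

```text
time: 51.25
tool_pos: [0.5855, -0.1636, 0.1334]
tool_rot: [0.015, 0.82, 0.572, 0.011]
contact_force: [-0.7, 0.1, -2.2]
gripper_width: 0.382
```

```bash
python3 - <<'E'
from h import *
go(.5727,-.1941,.075,-21)
E
```

```text
tcp [ 585.5 -163.6  133.4] jaw -20.2 delta tool mm [-33.1  -3.7  58.3] turn 0.8 t 51.25 tiltdeg [ 2.   -0.76] w 0.382
```

{"api": "step_arm", "payload": {
  "steps": [
    [-8,-1,3,0.5],
    [-9,-1,6,0],
    [-9,-1,8,0],
    [-6,-1,8,0],
    [-1,0,8,0],
    [0,0,8,0],
    [0,0,5,0],
    [0,0,0,0]
  ]
}}

```text
time: 52.05
tool_pos: [0.5681, -0.1958, 0.0823]
tool_rot: [0.014, 0.823, 0.568, 0.01]
contact_force: [-0.1, -0.1, -3.0]
gripper_width: 0.378
```

```bash
cat >> h.py <<'E'
def wedge(P):
    Q=base(P); q=Q[(Q[:,0]>-118)&(Q[:,0]<-45)&(abs(Q[:,1]+3)<11)&(Q[:,2]>66)]
    if len(q)<50: return print('few',len(q))
    for _ in range(3):
        c=np.linalg.lstsq(np.c_[q[:,:2],np.ones(len(q))],q[:,2],rcond=None)[0]; q=q[abs(q[:,2]-np.c_[q[:,:2],np.ones(len(q))]@c)<2]
    t=Q[(abs(Q[:,1]+3)<30)&(Q[:,0]>-125)&(Q[:,0]<-35)]; t=t[abs(t[:,2]-np.c_[t[:,:2],np.ones(len(t))]@c)<1.2]
    print('wedge top pitch,roll',np.round(np.degrees(np.arctan(c[:2])),2),'z',round(np.median(q[:,2]),1),'x',np.round(np.percentile(t[:,0],[1,99]),1),'y',np.round(np.percentile(t[:,1],[1,99]),1),len(q))
E
python3 - <<'E'
from h import *
go(.5727,-.1941,.066,-21); sh=wshot(); P=wcloud(sh); wedge(P); z=state()['tool_pos'][2]
save(ortho(sh,.50,.66,-.27,-.05,z+.015,.35),'o11.png')
E
```

```text
tcp [ 568.1 -195.8   82.3] jaw -20.8 delta tool mm [ 3.3  3.1 16.4] turn 0.2 t 52.05 tiltdeg [ 1.84 -0.69] w 0.378
wedge top pitch,roll [33.55 45.35] z 139.4 x [-97.7 -71.7] y [-26.4  26.4] 7
```

View pics/o11.png

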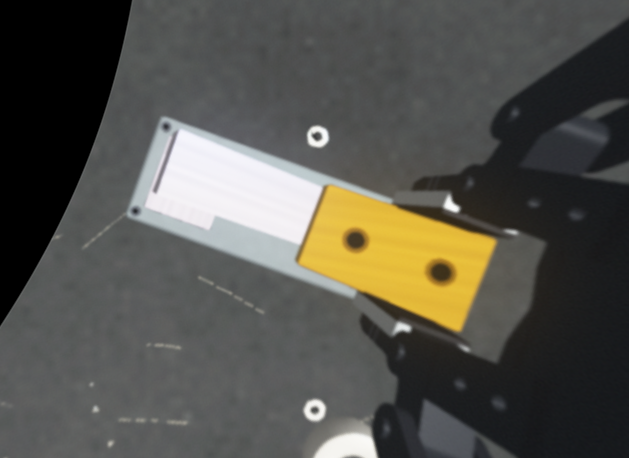

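The wedge is held in line above the bar, thin end at (313,222). It needs about 3 mm along each axis, then down.

{"api": "step_arm", "payload": {
  "steps": [
    [1.5,1,3,0],
    [1.5,0.5,4,0],
    [0,0,4,0],
    [0,0,2,0],
    [0,0,0,0]
  ]
}}

```text
time: 52.6
tool_pos: [0.5728, -0.1932, 0.07]
tool_rot: [0.015, 0.822, 0.569, 0.011]
contact_force: [0.0, -0.5, -1.9]
gripper_width: 0.384
```

```bash
python3 - <<'E'
from h import *
go(.5727,-.1941,.0534,-21); print(state()['contact_force'])
E
```

```text
tcp [ 572.8 -193.2   70. ] jaw -20.7 delta tool mm [-0.9 -0.4 16.6] turn 0.3 t 52.6 tiltdeg [ 2.   -0.76] w 0.384
[ 0.00733808 -0.46590483 -1.91325244]
```

{"api": "step_arm", "payload": {
  "steps": [
    [-0.5,-0.5,3,0],
    [0,-0.5,3,0],
    [0,-0.7,3,0],
    [0,-0.7,3,0],
    [0,-0.7,3,0],
    [0,0,0,0]
  ]
}}

```text
time: 53.2
tool_pos: [0.5742, -0.1944, 0.0668]
tool_rot: [0.018, 0.822, 0.569, 0.013]
contact_force: [0.7, -0.4, -3.5]
gripper_width: 0.378
```

```bash
python3 - <<'E'
from h import *
go(.5727,-.1941,.0534,-21); sh=wshot(); P=wcloud(sh); barplane(P); print(state()['contact_force'])
E
```

```text
tcp [ 574.2 -194.4   66.8] jaw -20.6 delta tool mm [-0.3 -2.1 13.4] turn 0.4 t 53.2 tiltdeg [ 2.34 -0.82] w 0.378
bar pitch,roll deg [17.61  0.09] z0 77.2 3447
-30 y range [-18.4   9.3]
-15 y range [-18.4   9.7]
0 y range [-18.4   9.4]
far end x 8.2
[ 0.74869744  0.19376747 -1.25765872]
```

{"api": "step_arm", "payload": {
  "steps": [
    [0,-1,5,0],
    [0,-1,5,0],
    [0,-1,5,0],
    [0,-1,5,0],
    [0,0,0,0]
  ]
}}

```text
time: 53.75
tool_pos: [0.5754, -0.1987, 0.0598]
tool_rot: [0.023, 0.821, 0.57, 0.013]
contact_force: [0.5, 0.5, -1.6]
gripper_width: 0.382
```

```bash
python3 - <<'E'
from h import *
go(.5727,-.1941,.0534,-21); sh=wshot(); P=wcloud(sh); barplane(P); print(state()['contact_force'])
Q=base(P)
for x in range(-110,-39,6):
    q=Q[(abs(Q[:,0]-x)<1)&(abs(Q[:,1]+3)<6)]; print(x,len(q),np.round(np.median(q[:,2]),1) if len(q) else '')
E
```

```text
tcp [ 575.4 -198.7   59.8] jaw -20.5 delta tool mm [ 3.4 -4.5  6.1] turn 0.5 t 53.75 tiltdeg [ 2.68 -1.32] w 0.382
bar pitch,roll deg [17.51  0.17] z0 77.2 3886
-30 y range [-19.    9.1]
-15 y range [-19.1   8.9]
0 y range [-19.1   9.2]
far end x 7.9
[-1.53749758  0.59318881  0.05165657]
-110 86 77.8
-104 85 76.8
-98 92 75.9
-92 92 74.8
-86 95 73.6
-80 1053 147.0
-74 100 71.6
-68 116 70.3
-62 112 69.2
-56 128 68.0
-50 94 61.4
-44 101 63.1
```

Wedge half pivoted (10° of top slope left), sliding a bit toward the stop and outward. Lift slightly, correct, press again.

{"api": "step_arm", "payload": {
  "steps": [
    [0,0,-4,0],
    [2,-2,-2,0],
    [2,-3,0,0],
    [2,-2,0,0],
    [0,0,0,0]
  ]
}}

```text
time: 54.3
tool_pos: [0.5689, -0.1891, 0.062]
tool_rot: [0.022, 0.821, 0.57, 0.012]
contact_force: [0.2, -0.2, -2.4]
gripper_width: 0.379
```

```bash
python3 - <<'E'
from h import *
go(.5727,-.1941,.0534,-21); sh=wshot(); P=wcloud(sh); Q=base(P); print(state()['contact_force'])
for x in range(-114,-43,3):
    q=Q[(abs(Q[:,0]-x)<1)&(abs(Q[:,1]+3)<6)&(Q[:,2]<100)]; print((x,len(q),np.round(np.median(q[:,2]),1) if len(q) else ''),end=' ')
E
```

```text
tcp [ 568.9 -189.1   62. ] jaw -20.5 delta tool mm [-3.3  4.9  8.9] turn 0.5 t 54.3 tiltdeg [ 2.56 -1.27] w 0.379
[-0.07437377 -0.13270147 -2.89660511]
(-114, 0, '') (-111, 0, '') (-108, 0, '') (-105, 51, np.float64(80.8)) (-102, 83, np.float64(80.2)) (-99, 88, np.float64(79.4)) (-96, 89, np.float64(79.3)) (-93, 90, np.float64(78.7)) (-90, 101, np.float64(77.9)) (-87, 97, np.float64(77.6)) (-84, 108, np.float64(76.9)) (-81, 108, np.float64(76.2)) (-78, 100, np.float64(75.8)) (-75, 98, np.float64(75.2)) (-72, 107, np.float64(74.8)) (-69, 103, np.float64(74.3)) (-66, 105, np.float64(73.8)) (-63, 107, np.float64(73.3)) (-60, 109, np.float64(72.7)) (-57, 107, np.float64(72.1)) (-54, 114, np.float64(71.6)) (-51, 110, np.float64(71.0)) (-48, 211, np.float64(67.4)) (-45, 87, np.float64(62.8))
```

{"api": "step_arm", "payload": {
  "steps": [
    [0,0,4,0],
    [0,0,4,0],
    [0,0,5,0],
    [0.3,-0.5,5,0],
    [0.5,-0.8,5,0],
    [0.5,-1,5,0],
    [0,0,0,0]
  ]
}}

```text
time: 55.05
tool_pos: [0.5753, -0.1937, 0.0569]
tool_rot: [0.027, 0.82, 0.571, 0.012]
contact_force: [0.4, 0.1, -2.8]
gripper_width: 0.378
```

```bash
cat >> h.py <<'E'
def prof(P):
    Q=base(P); r=[]
    for x in range(-120,-43,4):
        q=Q[(abs(Q[:,0]-x)<1)&(abs(Q[:,1]+3)<6)&(Q[:,2]<100)]; r.append((x,len(q) and round(float(np.median(q[:,2])),1)))
    print(r)
    t=Q[(Q[:,0]>-95)&(Q[:,0]<-60)&(abs(Q[:,1]+3)<30)&(Q[:,2]>66)&(Q[:,2]<90)]; print('y',np.round(np.percentile(t[:,1],[1,50,99]),1))
E
python3 - <<'E'
from h import *
go(.5727,-.1941,.0534,-21); sh=wshot(); P=wcloud(sh); print(state()['contact_force']); prof(P); barplane(P)
E
```

```text
tcp [ 575.3 -193.7   56.9] jaw -20.3 delta tool mm [-1.2 -2.5  3.4] turn 0.7 t 55.05 tiltdeg [ 2.93 -1.71] w 0.378
[ 1.13170396 -0.88599492 -1.14117178]
[(-120, 0), (-116, 0), (-112, 0), (-108, 72.1), (-104, 73.2), (-100, 73.1), (-96, 73.1), (-92, 72.8), (-88, 72.6), (-84, 72.4), (-80, 72.3), (-76, 72.1), (-72, 72.1), (-68, 72.2), (-64, 71.8), (-60, 71.5), (-56, 71.3), (-52, 71.3), (-48, 65.9), (-44, 63.2)]
y [-31.7  -4.3  24.1]
bar pitch,roll deg [17.44  0.09] z0 77.2 3132
-30 y range [-23.1   4.9]
-15 y range [-23.3   5. ]
0 y range [-23.2   4.7]
far end x 8.9
white pts 327 [[-11.5, 5.3, 45.4], [12.3, 8.8, 49.0]]
```

The wedge top is now level within about 2°, but friction dragged the bar sideways: its centreline is now −9 mm. Drag it back with the wedge while in contact.

{"api": "step_arm", "payload": {
  "steps": [
    [0,-2,1.5,0],
    [0,-2,1.5,0],
    [0,-2,1.5,0],
    [0,-1.5,1.5,0],
    [0,0,0.5,0],
    [0,0,0,0]
  ]
}}

```text
time: 55.7
tool_pos: [0.5749, -0.1937, 0.0555]
tool_rot: [0.034, 0.821, 0.57, 0.018]
contact_force: [-1.4, 0.5, 1.1]
gripper_width: 0.376
```

```bash
python3 - <<'E'
from h import *
go(.5727,-.1941,.0534,-21); sh=wshot(); P=wcloud(sh); print(state()['contact_force']); prof(P); barplane(P)
E
```

```text
tcp [ 574.9 -193.7   55.5] jaw -20.4 delta tool mm [-1.1 -2.1  2. ] turn 0.6 t 55.7 tiltdeg [ 3.86 -2.01] w 0.376
[ 0.14548068 -0.1031653   2.70893584]
[(-120, 0), (-116, 0), (-112, 0), (-108, 70.7), (-104, 71.7), (-100, 71.6), (-96, 71.8), (-92, 71.4), (-88, 71.3), (-84, 71.1), (-80, 71.0), (-76, 70.8), (-72, 70.6), (-68, 71.0), (-64, 70.8), (-60, 70.2), (-56, 70.2), (-52, 70.0), (-48, 65.1), (-44, 63.2)]
y [-31.5  -3.8  24.7]
bar pitch,roll deg [17.59 -0.03] z0 77.1 3255
-30 y range [-22.8   4.9]
-15 y range [-22.9   5. ]
0 y range [-22.8   4.8]
far end x 8.3
white pts 332 [[-11.2, 5.3, 45.4], [12.2, 9.1, 48.9]]
```

Pressing blocks sideways motion. Release the wedge now (top within 1.6° of level), then nudge the bar back with the fingers.

{"api": "step_arm", "payload": {
  "steps": [
    [0,0,0,0],
    [0,0,0,0],
    [0,0,0,0],
    [0,0,0,0],
    [0,0,-5,0],
    [0,0,-10,0],
    [0,0,-20,0],
    [0,0,-20,0]
  ],
  "claw": 58
}}

```text
time: 56.55
tool_pos: [0.5672, -0.19, 0.1064]
tool_rot: [0.029, 0.821, 0.57, 0.015]
contact_force: [-0.0, -0.2, 0.9]
gripper_width: 0.581
```

{"api": "step_arm", "payload": {
  "steps": [
    [0,0,-10,0],
    [0,0,-5,0],
    [0,0,0,0]
  ]
}}

```text
time: 56.85
tool_pos: [0.5685, -0.1905, 0.1276]
tool_rot: [0.032, 0.821, 0.57, 0.017]
contact_force: [0.1, 0.5, -0.0]
gripper_width: 0.58
```

```bash
python3 - <<'E'
from h import *
sh=wshot(); P=wcloud(sh); prof(P); barplane(P); go(.58,-.15,.1,-20)
save(ortho(sh,.50,.66,-.27,-.05,.07,.35),'o12.png'); Q=base(P)
t=Q[(Q[:,0]>-100)&(Q[:,0]<-60)&(abs(Q[:,1]+5)<30)&(Q[:,2]>68)&(Q[:,2]<73)]; print('wedge y',np.round(np.percentile(t[:,1],[1,99]),1))
E
```

```text
[(-120, 0), (-116, 50.5), (-112, 0), (-108, 69.2), (-104, 69.5), (-100, 69.9), (-96, 69.7), (-92, 69.8), (-88, 69.5), (-84, 69.7), (-80, 69.5), (-76, 69.7), (-72, 69.7), (-68, 69.9), (-64, 70.0), (-60, 69.7), (-56, 69.6), (-52, 69.7), (-48, 64.8), (-44, 63.3)]
y [-21.6  -4.5  12. ]
bar pitch,roll deg [17.52 -0.32] z0 77.1 1341
-30 y range [-22.7   5.2]
-15 y range [-22.5   5.2]
0 y range [-22.9   5.2]
far end x 8.7
white pts 207 [[-10.6, -12.8, 45.3], [12.6, 9.2, 49.0]]
tcp [ 568.3 -190.4  127. ] jaw -20.4 delta tool mm [42.2 -5.  26.3] turn -0.4 t 56.9 tiltdeg [ 3.63 -1.94] w 0.579
wedge y [-21.6  11.9]
```

View pics/o12.png

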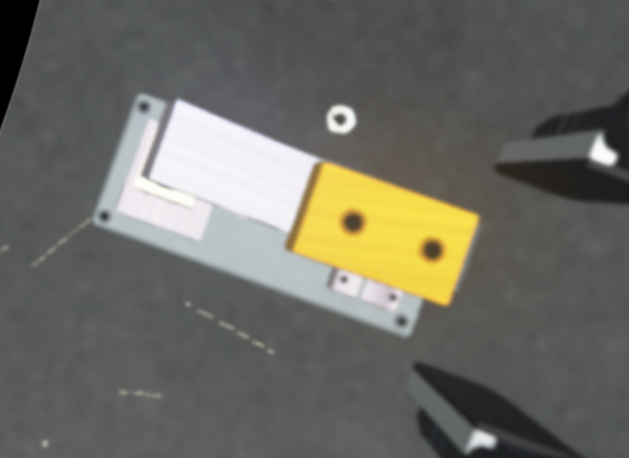

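Wedge top is level (profile 69.2–70.0 mm) and aligned, wedge y −4.8; but the bar centreline is at −8.8 mm. I'll straddle the bar beyond the wedge and push it inward with the outer pad.

```bash
python3 - <<'E'
from h import *
go(.5972,-.1441,.115,-20)
E
```

```text
tcp [ 568.3 -190.4  127. ] jaw -20.4 delta tool mm [53.6 10.1 12.2] turn -0.4 t 56.9 tiltdeg [ 3.63 -1.94] w 0.579
```

{"api": "step_arm", "payload": {
  "steps": [
    [10,2,0,0],
    [12,2,0,0],
    [12,2,0,0],
    [12,2,0,0],
    [5,1,0,0],
    [0,0,0,0]
  ],
  "claw": 62
}}

```text
time: 57.5
tool_pos: [0.5953, -0.1398, 0.1228]
tool_rot: [0.029, 0.82, 0.571, 0.015]
contact_force: [-0.7, 0.5, -0.3]
gripper_width: 0.617
```

```bash
python3 - <<'E'
from h import *
go(.5972,-.1441,.054,-20)
E
```

```text
tcp [ 595.3 -139.8  122.8] jaw -20.3 delta tool mm [-2.8 -1.1 68.9] turn -0.3 t 57.5 tiltdeg [ 3.3  -1.76] w 0.617
```

{"api": "step_arm", "payload": {
  "steps": [
    [-1,0,8,-0.3],
    [-1,0,10,0],
    [0,0,10,0],
    [0,0,10,0],
    [0,0,8,0],
    [0,0,0,0]
  ]
}}

```text
time: 58.1
tool_pos: [0.5958, -0.144, 0.0711]
tool_rot: [0.028, 0.819, 0.573, 0.014]
contact_force: [0.4, 0.3, 0.3]
gripper_width: 0.619
```

```bash
python3 - <<'E'
from h import *
go(.5972,-.1441,.054,-20); print(base(np.array([state()['tool_pos']])))
E
```

```text
tcp [ 595.8 -144.    71.1] jaw -20.0 delta tool mm [ 0.5  0.3 17.2] turn -0.0 t 58.1 tiltdeg [ 3.12 -1.74] w 0.619
[[-34.35762514  -7.47866341  71.1246021 ]]
```

{"api": "step_arm", "payload": {
  "steps": [
    [0,0,6,0],
    [0,0,6,0],
    [0,0,4,0],
    [0,0,0,0],
    [0,-3,0,0],
    [0,-3,0,0],
    [0,-2,0,0],
    [0,0,0,0]
  ]
}}

```text
time: 58.9
tool_pos: [0.5894, -0.1419, 0.0543]
tool_rot: [0.029, 0.819, 0.573, 0.014]
contact_force: [-0.7, 0.5, 0.2]
gripper_width: 0.619
```

```bash
python3 - <<'E'
from h import *
print(base(np.array([state()['tool_pos']])),state()['contact_force']); sh=wshot(); barplane(wcloud(sh)); go(.5972,-.1441,.054,-20)
E
```

```text
[[-34.6453641   -0.69919437  54.32702134]] [-0.65303596  0.54562926  0.19624469]
bar pitch,roll deg [36.92 -3.33] z0 146.0 237
-15 y range [-24.3  29.8]
far end x -12.8
white pts 758 [[-10.8, -14.6, 43.4], [13.0, 9.1, 48.7]]
tcp [ 589.5 -142.    54.4] jaw -20.1 delta tool mm [0.6 7.9 0.9] turn -0.1 t 58.95 tiltdeg [ 3.24 -1.78] w 0.622
```

```bash
sed -i 's/(Q\[:,0\]>-35)&(Q\[:,0\]<5)&(abs(Q\[:,1\])<9)&(Q\[:,2\]>60)/(Q[:,0]>-20)\&(Q[:,0]<7)\&(abs(Q[:,1]+5)<7)\&(Q[:,2]>66)\&(Q[:,2]<84)/' h.py; python3 - <<'E'
from h import *
sh=wshot(); barplane(wcloud(sh))
E
```

```text
bar pitch,roll deg [14.9   0.24] z0 76.6 1683
-30 y range [-27.   26.3]
-15 y range [-22.8   5.2]
0 y range [-22.7   5.5]
far end x 9.4
white pts 752 [[-10.7, -14.5, 43.3], [13.0, 9.1, 48.6]]
```

{"api": "step_arm", "payload": {
  "steps": [
    [0,-2,0,0],
    [0,-2,0,0],
    [0,-2,0,0],
    [0,-1,0,0],
    [0,0,0,0]
  ]
}}

```text
time: 59.5
tool_pos: [0.5838, -0.1397, 0.0549]
tool_rot: [0.03, 0.819, 0.573, 0.015]
contact_force: [0.8, -0.2, 0.5]
gripper_width: 0.619
```

```bash
python3 - <<'E'
from h import *
print(base(np.array([state()['tool_pos']])),state()['contact_force']); sh=wshot(); barplane(wcloud(sh))
E
```

```text
[[-34.44373374   5.2802219   54.90393856]] [ 0.77294006 -0.23421983  0.51812137]
bar pitch,roll deg [14.9  -1.01] z0 76.7 1665
-30 y range [-20.8   7.2]
-15 y range [-20.3   7.4]
0 y range [-20.    7.9]
far end x 9.3
white pts 617 [[-10.4, -14.8, 43.2], [13.0, 9.0, 48.6]]
```

Push works (about 2.3 mm so far). About 4 mm more.

{"api": "step_arm", "payload": {
  "steps": [
    [0,-2,0,0],
    [0,-2,0,0],
    [0,-1,0,0],
    [0,0,0,0]
  ]
}}

```text
time: 59.95
tool_pos: [0.5803, -0.1378, 0.0556]
tool_rot: [0.031, 0.819, 0.573, 0.017]
contact_force: [1.2, -0.6, -0.2]
gripper_width: 0.617
```

```bash
python3 - <<'E'
from h import *
print(base(np.array([state()['tool_pos']])),state()['contact_force']); sh=wshot(); barplane(wcloud(sh))
E
```

```text
[[-33.82188335   9.21019716  55.62134922]] [ 1.24500339 -0.60497797 -0.15194167]
bar pitch,roll deg [15.66 -2.65] z0 77.0 1643
-30 y range [-16.9  11.6]
-15 y range [-15.3  12.7]
0 y range [-14.5  13.7]
far end x 9.6
white pts 475 [[8.0, -14.8, 43.2], [13.0, 9.1, 48.9]]
```

The bar is yawing (about 4°). Back off and measure before correcting.

{"api": "step_arm", "payload": {
  "steps": [
    [0,3,0,0],
    [0,5,0,0],
    [0,3,-5,0],
    [0,0,-10,0],
    [0,0,-20,0],
    [0,0,-30,0],
    [0,0,-15,0],
    [0,0,0,0]
  ]
}}

```text
time: 60.8
tool_pos: [0.5843, -0.1396, 0.1391]
tool_rot: [0.029, 0.819, 0.573, 0.014]
contact_force: [0.6, -0.0, 0.0]
gripper_width: 0.618
```

```bash
python3 - <<'E'
from h import *
go(.58,-.15,.1,-20); sh=wshot(); P=wcloud(sh); barplane(P); prof(P); Q=base(P)
for x in (-105,-95,-85,-75,-65,-56):
    t=Q[(abs(Q[:,0]-x)<2)&(Q[:,2]>67.5)&(Q[:,2]<73)&(abs(Q[:,1])<30)]; print(x,len(t) and np.round(np.percentile(t[:,1],[1,99]),1))
t=Q[(Q[:,0]<-111)&(Q[:,0]>-118)&(Q[:,2]>47)&(Q[:,2]<55)&(abs(Q[:,1])<30)]; print('stop y',len(t) and np.round(np.percentile(t[:,1],[1,99]),1))
E
```

```text
tcp [ 584.3 -139.6  139.1] jaw -20.1 delta tool mm [-10.9  -3.   39.1] turn -0.1 t 60.8 tiltdeg [ 3.22 -1.79] w 0.618
bar pitch,roll deg [16.61 -1.25] z0 77.1 693
-30 y range [-16.2  11.1]
-15 y range [-15.3  12.4]
0 y range [-14.3  12.9]
far end x 9.1
white pts 181 [[8.2, -14.2, 43.2], [12.6, 8.6, 48.9]]
[(-120, 0), (-116, 0), (-112, 0), (-108, 69.4), (-104, 69.8), (-100, 69.9), (-96, 70.3), (-92, 70.1), (-88, 70.2), (-84, 70.1), (-80, 70.1), (-76, 70.0), (-72, 70.1), (-68, 70.4), (-64, 70.4), (-60, 70.1), (-56, 70.2), (-52, 70.0), (-48, 65.1), (-44, 63.3)]
y [-18.6  -1.5  15.1]
-105 [-19.8  13.6]
-95 [-19.   14.1]
-85 [-18.7  14.7]
-75 [-17.5  15.2]
-65 [-17.3  15.7]
-56 [-16.2  17. ]
stop y 0
```

Pitch is fine, but the bar is yawed about 3.5° and sits near −6.6 mm at the V. Push the stop end inward the same way to straighten it.

{"api": "step_arm", "payload": {
  "steps": [
    [-12,0,0,0],
    [-15,0,0,0],
    [-15,1,0,0],
    [-15,1,0,0],
    [-12,1,0,0],
    [-8,1,0,0],
    [-5,1,0,0],
    [0,0,0,0]
  ]
}}

```text
time: 61.65
tool_pos: [0.5545, -0.2258, 0.1328]
tool_rot: [0.024, 0.82, 0.571, 0.011]
contact_force: [0.6, 1.3, -0.2]
gripper_width: 0.621
```

```bash
python3 - <<'E'
from h import *
go(.5666,-.2234,.036,-20)
E
```

```text
tcp [ 554.5 -225.8  132.8] jaw -20.2 delta tool mm [ 7.5  5.4 97.2] turn -0.2 t 61.65 tiltdeg [ 2.63 -1.58] w 0.621
```

{"api": "step_arm", "payload": {
  "steps": [
    [2,2,10,0],
    [2,2,10,0],
    [2,1,10,0],
    [1,0,10,0],
    [0,0,10,0],
    [0,0,10,0],
    [0,0,8,0],
    [0,0,0,0]
  ]
}}

```text
time: 62.45
tool_pos: [0.5651, -0.2198, 0.0569]
tool_rot: [0.023, 0.819, 0.573, 0.01]
contact_force: [0.1, -0.2, 1.0]
gripper_width: 0.62
```

```bash
python3 - <<'E'
from h import *
go(.5666,-.2234,.036,-20); print(base(np.array([state()['tool_pos']])))
sh=wshot(); P=wcloud(sh); Q=base(P)
t=Q[(Q[:,0]<-111)&(Q[:,0]>-119)&(Q[:,2]>47)&(Q[:,2]<56)&(abs(Q[:,1]+6)<19)]; print('stop',len(t) and np.round(np.percentile(t,[1,50,99],0),1))
E
```

```text
tcp [ 565.1 -219.8   56.9] jaw -20.1 delta tool mm [-2.7  1.7 21. ] turn -0.1 t 62.45 tiltdeg [ 2.46 -1.43] w 0.62
[[-116.10093604   -4.36127354   56.90438508]]
stop [[-118.9  -21.    49.5]
 [-117.7   -9.    50.9]
 [-116.2    5.3   52.3]]
```

{"api": "step_arm", "payload": {
  "steps": [
    [-1,0,6,0],
    [-1,0,6,0],
    [-0.5,0,5,0],
    [0,0,0,0],
    [0,-3,0,0],
    [0,-3,0,0],
    [0,-2,0,0],
    [0,0,0,0]
  ]
}}

```text
time: 63.3
tool_pos: [0.5584, -0.2211, 0.0411]
tool_rot: [0.025, 0.819, 0.573, 0.012]
contact_force: [-0.0, 0.9, -0.2]
gripper_width: 0.618
```

```bash
cat >> h.py <<'E'
def chk():
    s=state(); print(np.round(base(np.array([s['tool_pos']])),1),s['contact_force'],s['time']); P=wcloud(wshot()); barplane(P); Q=base(P)
    for n,a,b,lo,hi in (('stop',-119,-114,47,56),('wedge',-104,-96,67,73),('wedge',-65,-56,67,73)):
        t=Q[(Q[:,0]>a)&(Q[:,0]<b)&(Q[:,2]>lo)&(Q[:,2]<hi)&(abs(Q[:,1]+3)<22)]; print(n,len(t) and np.round(np.percentile(t[:,1],[1,99]),1))
E
python3 -c "
from h import *
chk()"
```

```text
[[-119.6    1.4   41.1]] [-0.00622923  0.88689326 -0.19593974] 63.3
bar pitch,roll deg [16.96 -1.93] z0 77.2 1441
-30 y range [-16.9  11.3]
-15 y range [-16.1  12.3]
far end x -6.4
stop [-25.    5.6]
wedge [-19.4  13.8]
wedge [-17.   16.2]
```

{"api": "step_arm", "payload": {
  "steps": [
    [0,-2,0,0],
    [0,-2,0,0],
    [0,-2,0,0],
    [0,0,0,0]
  ]
}}

```text
time: 63.75
tool_pos: [0.5538, -0.2197, 0.042]
tool_rot: [0.027, 0.819, 0.572, 0.012]
contact_force: [-0.0, 0.2, -0.4]
gripper_width: 0.622
```

```bash
python3 -c "
from h import *
chk()"
```

```text
[[-119.9    6.3   42. ]] [-0.03358178  0.16367634 -0.40379517] 63.75
bar pitch,roll deg [16.97 -2.47] z0 77.5 1427
-30 y range [-15.9  12.1]
-15 y range [-15.3  12.9]
far end x -6.2
stop [-20.1   7.4]
wedge [-17.5  15.8]
wedge [-15.8  17.3]
```

{"api": "step_arm", "payload": {
  "steps": [
    [0,-2,0,0],
    [0,-2,0,0],
    [0,0,0,0]
  ]
}}

```text
time: 64.1
tool_pos: [0.5512, -0.2192, 0.0429]
tool_rot: [0.028, 0.819, 0.572, 0.013]
contact_force: [0.4, 0.3, -0.4]
gripper_width: 0.618
```

```bash
python3 -c "
from h import *
chk()"
```

```text
[[-120.4    8.9   42.9]] [ 0.35824973  0.27601676 -0.42474242] 64.1
bar pitch,roll deg [17.43 -6.92] z0 78.0 1405
-30 y range [-14.1  13.6]
-15 y range [-13.5  14.5]
far end x -6.3
stop [-17.3  10. ]
wedge [-14.3  18.6]
wedge [-13.4  18.8]
```

Roll is building up, so I back the pad off and see how the bar settles.

{"api": "step_arm", "payload": {
  "steps": [
    [0,2,0,0],
    [0,3,0,0],
    [0,4,0,0],
    [0,2,0,0],
    [0,0,0,0]
  ]
}}

```text
time: 64.65
tool_pos: [0.5605, -0.2218, 0.0417]
tool_rot: [0.025, 0.819, 0.573, 0.012]
contact_force: [-1.1, -0.4, 0.2]
gripper_width: 0.62
```

```bash
python3 -c "
from h import *
chk()"
```

```text
[[-119.6   -0.8   41.7]] [-1.07707764 -0.35995286  0.1625479 ] 64.65
bar pitch,roll deg [17.43 -1.21] z0 77.2 1432
-30 y range [-16.7  11.4]
-15 y range [-16.  12.]
far end x -6.2
stop [-19.6   6.1]
wedge [-18.7  14.9]
wedge [-16.3  16.8]
```

It settles back partly: V-end offset about −5.6 mm, yaw about 2.5–3°, both inside tolerance. Retract and run a final check.

{"api": "step_arm", "payload": {
  "steps": [
    [0,0,-5,0],
    [0,0,-10,0],
    [0,0,-20,0],
    [0,0,-25,0],
    [0,0,-25,0],
    [0,0,-25,0],
    [0,0,0,0]
  ]
}}

```text
time: 65.4
tool_pos: [0.5542, -0.2182, 0.159]
tool_rot: [0.025, 0.819, 0.573, 0.012]
contact_force: [0.2, -0.7, 0.4]
gripper_width: 0.621
```

```bash
python3 - <<'E'
from h import *
chk(); P=wcloud(wshot()); prof(P); Q=base(P)
q=Q[(Q[:,0]>-104)&(Q[:,0]<-56)&(abs(Q[:,1]+1)<13)&(Q[:,2]>66)&(Q[:,2]<74)]
c=np.linalg.lstsq(np.c_[q[:,:2],np.ones(len(q))],q[:,2],rcond=None)[0]; print('wedge top pitch/roll',np.degrees(np.arctan(c[:2])))
q=Q[(Q[:,0]>-43)&(Q[:,0]<8)&(abs(Q[:,1]+2)<11)&(Q[:,2]>58)&(Q[:,2]<84)]
for _ in range(3):
    c=np.linalg.lstsq(np.c_[q[:,:2],np.ones(len(q))],q[:,2],rcond=None)[0]; q=q[abs(q[:,2]-np.c_[q[:,:2],np.ones(len(q))]@c)<1.5]
print('bar top',np.degrees(np.arctan(c[:2])),c[2],len(q))
t=Q[(Q[:,0]>-125)&(Q[:,0]<35)&(Q[:,2]>11)&(Q[:,2]<17)&(abs(Q[:,1])<40)]; print('plate',np.percentile(t,[.5,99.5],0))
im,d,P2=cloud('side'); save(im[195:285,240:360],'s3.png',6.5)
E
```

```text
[[-118.3    6.4  159. ]] [ 0.1667898  -0.69253904  0.36830207] 65.4
bar pitch,roll deg [16.95 -0.29] z0 77.2 648
-30 y range [-16.6  11.4]
-15 y range [-15.9  12.1]
0 y range [-14.6  12.1]
far end x 7.5
stop [-19.3   7.8]
wedge [-18.3  15.3]
wedge [-16.3  16.8]
[(-120, 0), (-116, 51.3), (-112, 49.5), (-108, 69.3), (-104, 70.1), (-100, 69.9), (-96, 70.1), (-92, 70.0), (-88, 69.8), (-84, 69.7), (-80, 70.0), (-76, 70.1), (-72, 70.3), (-68, 70.5), (-64, 70.2), (-60, 69.9), (-56, 70.3), (-52, 69.9), (-48, 64.7), (-44, 63.3)]
y [-17.2  -0.8  16.1]
wedge top pitch/roll [ 0.23435788 -2.15133225]
bar top [17.47462877 -1.28322295] 77.23961485665765 1792
plate [[-121.75056294  -31.71321487   11.32489872]
 [  29.84952059   31.9518373    16.88167679]]
```

View pics/s3.png

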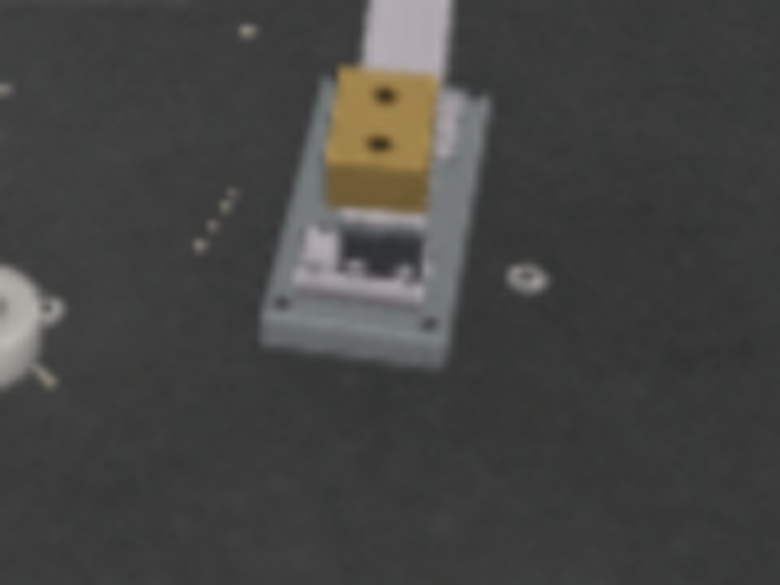

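Last view: wedge over the bar, thick end near the stop, roller in the V. The depth fit gives the wedge top a −2.15° roll (limit 2°), tied to the bar's yaw. I straighten the bar by pushing its far end back out a little.

```bash
python3 - <<'E'
from h import *
go(.5951,-.1359,.085,-20)
P=np.concatenate([wcloud(wshot()).reshape(-1,3)]); Q=base(P)
q=Q[(Q[:,0]>-75)&(Q[:,0]<-25)&(abs(Q[:,1])<31)&(Q[:,2]>11)&(Q[:,2]<19)&(abs(Q[:,1]+2)>18)]
c=np.linalg.lstsq(np.c_[q[:,:2],np.ones(len(q))],q[:,2],rcond=None)[0]; print('plate pitch/roll',np.degrees(np.arctan(c[:2])),len(q))
E
```

```text
tcp [ 551.5 -216.8  153. ] jaw -20.1 delta tool mm [91.5 10.  67.8] turn -0.1 t 65.55 tiltdeg [ 2.31 -1.35] w 0.615
plate pitch/roll [0.0282223  0.12172269] 1162
```

{"api": "step_arm", "payload": {
  "steps": [
    [12,2,0,0],
    [15,2,0,0],
    [15,2,0,0],
    [15,2,0,0],
    [15,0,0,0],
    [10,0,0,0],
    [5,0,0,0],
    [0,0,0,0]
  ]
}}

```text
time: 66.4
tool_pos: [0.5897, -0.1272, 0.1457]
tool_rot: [0.016, 0.819, 0.574, 0.007]
contact_force: [0.5, 0.4, -0.4]
gripper_width: 0.623
```

```bash
python3 - <<'E'
from h import *
go(.5951,-.1359,.056,-20)
E
```

```text
tcp [ 589.7 -127.2  145.7] jaw -19.9 delta tool mm [-5.8  4.9 90. ] turn 0.1 t 66.4 tiltdeg [ 1.75 -1.02] w 0.623
```

{"api": "step_arm", "payload": {
  "steps": [
    [-2,1,10,0],
    [-2,1,10,0],
    [-1,1,12,0],
    [0,1,12,0],
    [0,0,12,0],
    [0,0,10,0],
    [0,0,5,0],
    [0,0,0,0]
  ]
}}

```text
time: 67.2
tool_pos: [0.5921, -0.137, 0.0663]
tool_rot: [0.015, 0.82, 0.572, 0.006]
contact_force: [0.4, 0.4, 0.5]
gripper_width: 0.617
```

```bash
python3 - <<'E'
from h import *
go(.5951,-.1359,.056,-20);print(base(np.array([state()['tool_pos']])))
E
```

```text
tcp [ 592.1 -137.    66.3] jaw -20.1 delta tool mm [ 2.1  2.1 10.3] turn -0.1 t 67.2 tiltdeg [ 1.52 -1.  ] w 0.617
[[-29.0799204   -1.59481318  66.29130147]]
```

{"api": "step_arm", "payload": {
  "steps": [
    [1,0,5,0],
    [1,0,4,0],
    [0,0,0,0],
    [0,3,0,0],
    [0,3,0,0],
    [0,3,0,0],
    [0,2,0,0],
    [0,0,0,0]
  ]
}}

```text
time: 68.0
tool_pos: [0.6062, -0.1395, 0.0595]
tool_rot: [0.017, 0.82, 0.573, 0.007]
contact_force: [0.3, -1.1, -0.2]
gripper_width: 0.626
```

```bash
cat >> h.py <<'E'
def lvl():
    P=wcloud(wshot()); Q=base(P); s=state(); print('tcp',np.round(base(np.array([s['tool_pos']])),1),'t',s['time'],'F',np.round(s['contact_force'],1))
    q=Q[(Q[:,0]>-104)&(Q[:,0]<-56)&(abs(Q[:,1]+2)<12)&(Q[:,2]>66)&(Q[:,2]<74)]
    if len(q)>100: c=np.linalg.lstsq(np.c_[q[:,:2],np.ones(len(q))],q[:,2],rcond=None)[0]; print('wedge top pitch/roll',np.round(np.degrees(np.arctan(c[:2])),2))
    q=Q[(Q[:,0]>-44)&(Q[:,0]<8)&(abs(Q[:,1]+3)<9)&(Q[:,2]>58)&(Q[:,2]<84)]
    for _ in range(4):
        c=np.linalg.lstsq(np.c_[q[:,:2],np.ones(len(q))],q[:,2],rcond=None)[0]; q=q[abs(q[:,2]-np.c_[q[:,:2],np.ones(len(q))]@c)<1.5]
    print('bar top',np.round(np.degrees(np.arctan(c[:2])),2),round(c[2],1),len(q))
    f=lambda x,y:c[0]*x+c[1]*y+c[2]
    for x in (-42,-34,-15,-8,0):
        t=Q[(abs(Q[:,0]-x)<1.5)&(abs(Q[:,1]+3)<24)]; t=t[abs(t[:,2]-f(t[:,0],t[:,1]))<1.5]; print('bar y',x,len(t) and np.round(np.percentile(t[:,1],[1,99]),1),len(t) and round(float(np.percentile(t[:,1],[1,99]).mean()),2))
    for n,a,b,lo,hi in (('stop',-119,-114,47,56),('wedge',-104,-96,67,73),('wedge',-65,-56,67,73)):
        t=Q[(Q[:,0]>a)&(Q[:,0]<b)&(Q[:,2]>lo)&(Q[:,2]<hi)&(abs(Q[:,1]+3)<22)]; print(n,len(t) and np.round(np.percentile(t[:,1],[1,99]),1))
E
python3 -c "
from h import *
lvl()"
```

```text
tcp [[-26.7 -15.7  59.5]] t 68.05 F [ 0.1 -0.2 -0.1]
wedge top pitch/roll [-0.45 -1.39]
bar top [16.68 -0.85] 76.8 2284
bar y -42 [-17.6   9.6] -4.02
bar y -34 [-17.5  10.7] -3.43
bar y -15 [-16.6  16.8] 0.12
bar y -8 [-16.6  10.7] -2.95
bar y 0 [-16.5  10.8] -2.85
stop 0
wedge 0
wedge [-17.4  16. ]
```

Straightening (wedge roll now −1.4°). A bit more.

{"api": "step_arm", "payload": {
  "steps": [
    [0,2,0,0],
    [0,1.5,0,0],
    [0,0,0,0]
  ]
}}

```text
time: 68.35
tool_pos: [0.6092, -0.1405, 0.0595]
tool_rot: [0.016, 0.82, 0.573, 0.007]
contact_force: [-0.4, -0.9, 0.5]
gripper_width: 0.622
```

```bash
python3 -c "
from h import *
lvl()"
```

```text
tcp [[-26.5 -18.9  59.5]] t 68.4 F [-0.6  0.7  1. ]
wedge top pitch/roll [-0.16  0.09]
bar top [16.54  0.34] 76.7 2085
bar y -42 [-20.2   7.1] -6.56
bar y -34 [-20.1   7.5] -6.27
bar y -15 [-20.2  13.6] -3.34
bar y -8 [-20.3   7. ] -6.61
bar y 0 [-20.2   7. ] -6.58
stop 0
wedge 0
wedge [-19.5  13.7]
```

Bar straight, roll ≈0, wedge top level. Back off and check.

{"api": "step_arm", "payload": {
  "steps": [
    [0,-3,0,0],
    [0,-5,0,0],
    [0,-4,0,0],
    [0,0,-8,0],
    [0,0,-15,0],
    [0,0,-25,0],
    [0,0,-30,0],
    [0,0,0,0]
  ]
}}

```text
time: 69.2
tool_pos: [0.5946, -0.1347, 0.1434]
tool_rot: [0.017, 0.82, 0.573, 0.008]
contact_force: [0.2, 0.0, 1.2]
gripper_width: 0.618
```

```bash
python3 -c "
from h import *
lvl(); P=wcloud(wshot()); prof(P); Q=base(P)
t=Q[(Q[:,0]>-122)&(Q[:,0]<29)&(Q[:,2]>12)&(Q[:,2]<17)&(abs(Q[:,1])<40)]; print('plate y',np.percentile(t[:,1],[.5,99.5]))
w=Q[(Q[:,2]>44.5)&(Q[:,2]<50.5)&(Q[:,0]>-20)&(Q[:,0]<25)&(abs(Q[:,1])<25)]; print('white',len(w),np.percentile(w,[1,99],0))"
```

```text
tcp [[-26.1  -2.1 141.2]] t 69.25 F [ 0.4 -0.6 -0.6]
wedge top pitch/roll [ 0.18 -0.23]
bar top [16.89 -0.23] 76.8 1191
bar y -42 [-20.3   7. ] -6.63
bar y -34 [-19.9   7.6] -6.16
bar y -15 [-19.8   7. ] -6.39
bar y -8 [-20.2   7.6] -6.31
bar y 0 [-19.9   7.4] -6.26
stop 0
wedge [-20.1  13.5]
wedge [-19.2  13.5]
[(-120, 0), (-116, 0), (-112, 0), (-108, 69.3), (-104, 69.6), (-100, 69.7), (-96, 70.0), (-92, 69.6), (-88, 69.4), (-84, 69.8), (-80, 69.5), (-76, 69.7), (-72, 69.7), (-68, 69.8), (-64, 69.7), (-60, 69.9), (-56, 69.8), (-52, 69.8), (-48, 63.7), (-44, 63.2)]
y [-19.7  -3.2  13.4]
plate y [-31.66939335  31.22198407]
white 173 [[ -9.30186701 -14.64904466  45.54620044]
 [ 12.37643132   8.86077854  48.64642187]]
```

```bash
python3 -c "
from h import *
print(job_done())"
```

```text
the job is handed in; nothing more can be done
None
```

I stacked the steel, carbide and white blocks on the pad and set the sine bar in the V seat and on the white block. The wedge then went on the bar, thick end toward the stop. I handed the job in at about 69 s; it returned no verdict.

The last wrist-camera depth check, made just before hand-in, showed:

| Check | Measured | Limit |
|---|---|---|
| Wedge top off level | about 0.2° in each direction | 2° |
| Wedge position along the bar | x ≈ 28 mm | 15 to 32 mm |
| Wedge position across the bar | about 3 mm off centre | 8 mm |
| Bar position across the base | about 6.3 mm off centre | 8 mm |
| Bar roll and yaw | below 0.5° | 7° (yaw) |
| White block position | about 3 mm from the pad centre | 10 mm |

- **Bar pitch:** readings disagreed. The last fit gave 16.9°, while earlier, cleaner fits gave 17.4 to 17.5° against the nominal 17.46°. Both are inside the 1.4° limit.
- **Problem on the way:** placing the wedge dragged the bar sideways to about 8.8 mm off centre. My first pushes to correct it turned the bar and gave the wedge top a roll of 2.15°, which is over the limit. A last push straightened the bar but left it closer to the sideways limit than I wanted.
- **Not checked again at the end:**
  - The stop end was out of view.
  - I saw no contact with the ring or plug gauges, but did not measure them again.
  - I could not measure the contact forces the judging asks for.

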